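# Clear the gauge and show the drain pipe's bore

### The job

The plug gauge has been left in the mouth of the grey drain pipe: pull it out and put it back, fully seated and let go, in its own slot of the gauge stand, the one whose hole fits its plug and whose tag shows a disc of its size. Then draw the pipe out of its leaning holder, turn it level so that its bore can be looked through, and keep it raised, its middle at least 20 cm above the table. The program finishes while the gripper is still holding the pipe there, level and still, with nothing else carrying it; leave the other gauges and drain parts where they are.

Things in the scene. Friction and masses are not known exactly. Their poses are not given: they have to be found in the camera images.
- holder: Fixed aluminium base plate (150 x 120 x 12 mm) carrying a black round socket between two upright cheeks (tops 74 mm above the table, outer faces 35 mm either side of the middle). The socket leans 45 degrees: its axis points up along the body's -x axis and +z axis in equal parts (towards the robot's left, within some 20 degrees). Bore 43 mm, outside 54 mm, 60 mm deep. Origin: underside, on the table; z up.
- socket_floor (a point): Centre of the socket's inner floor (45 mm above the table). Same axes as the holder.
- socket_mouth (a point): Centre of the socket's mouth, 60 mm up the leaning axis from socket_floor.
- pipe: Grey plastic drain pipe, straight, open at both ends: 150 mm long, outside diameter 40 mm, bore 33 mm, 0.1 to 0.2 kg, with a flange 47 mm across over the last 6 mm at the mouth. It stands loosely in the leaning socket, foot on the socket floor, 90 mm sticking out, and its slack lets it lean up to 3 degrees more than the socket. Origin: centre of its foot (lower end); its z axis runs along the pipe towards the mouth, so z is level when the pipe is level.
- pipe_mid (a point): Point on the pipe's axis halfway along, 75 mm from either end; the 20 cm above the table are measured here.
- pipe_mouth (a point): Centre of the pipe's mouth (flanged end), 150 mm from the foot.
- gauge: The plug gauge that sits in the pipe's mouth at the start, leaning with the pipe: steel plug 30 mm in diameter and 25 mm long (chamfered end), then a collar 46 mm across and 4 mm thick which rests on the pipe's mouth, then a dark handle 18 mm in diameter and 46 mm long; 75 mm in all, about 0.2 kg, lifts straight out along its axis. Origin: centre of the plug's end; z along the gauge towards the handle.
- gauge_seat (a point): On the gauge's axis at the underside of its collar, 25 mm from the plug's end. Seated: this point lies on slot_mid_mouth.
- gauge_grip (a point): On the gauge's axis in the middle of the handle, 54 mm from the plug's end.
- slot_mid: The gauge's own slot: one of three fixed white blocks side by side in any order (124 x 74 x 45 mm, on an 8 mm board, 80 mm from middle to middle). Its upright hole is 33 mm wide, chamfered by 2 mm, and goes through the block. A paper tag on the robot's side of the block's top shows a black disc of 30 mm. Origin: middle of the underside; z up.
- slot_mid_mouth (a point): Centre of that hole at the block's top face, 53 mm above the table.
- slot_small: The same kind of block with a 25 mm hole and a 22 mm disc on its tag; the small gauge stands in it.
- slot_large: The same kind of block with a 43 mm hole and a 40 mm disc on its tag; empty, to stay empty.
- gauge_small: Gauge with a 22 mm plug and a 38 mm collar, otherwise like the gauge, standing in slot_small (handle up, top 103 mm above the table). Leave it. Origin: plug's end.
- gauge_large: Gauge with a 40 mm plug and a 56 mm collar, otherwise alike, standing on the table on its plug, 75 mm high, on the robot's side of the gauge stand. Leave it. Origin: plug's end.
- nut: Grey plastic slip nut, ring with lugs about 64 mm across, 18 mm high, flat on the table. Leave it. Origin: underside.
- drain_body: Grey plastic drain funnel standing wide end down, 108 mm across, 85 mm high, at the far side of the table. Leave it. Origin: underside.
- strainer: Steel strainer bowl, 84 mm across, 30 mm high, at the far side of the table. Leave it. Origin: underside.
Mind the look-alikes: they are no part of the job. Leave any purple or red look-alike of the gauge_large alone.

How it is judged:
By the outcome, as a careful person would: the job done as asked, in the order asked, and still so for the second after the job is handed in, while the arm keeps its last pose, push and grip.
It also fails if it takes over 64 s, if anything falls off the work surface, if the arm or the gripper's body presses on something with over 40 N, if the wrist force passes 120 N, or if a joint passes its speed limit or range.

### The arm

A 7-joint arm with a two-finger parallel gripper is mounted at the origin on the work surface. World frame = base frame: x ahead of the robot, y to its left, z up, the work surface at z = 0. Lengths are in m, angles in rad, forces in N, time in s.
With the tool pointing down it reaches from about 0.425 to 0.875 m from the base axis. Payload 9.9 kg.
Tool frame: the origin (TCP) lies between the finger pads; the fingertips stand 22 mm ahead of it and the grasp point (between the pads) lies 3 mm ahead of it; y points along the fingers, z is the direction in which the jaws open and shut, and the axes are right-handed (so a half turn about y gives the same grasp; the last joint's range is limited). The gripper opens to 85 mm and grips with 20 to 120 N. Pads are 22 mm wide; open, the fingers measure 114 mm over their backs; the gripper's body (76 mm by 85 mm) begins 54 mm behind the grasp point. The pads swing forward as they close: fully open they stand 13 mm farther back than shut.
Start: joints at [-0.084, 0.576, 0.025, 1.437, -0.015, 1.129, -0.057], TCP at [0.675, 0, 0.253] pointing down, gripper open.
Joint ranges: [-2.76, 2.76], [-0.34, 2.15], [-1.52, 1.57], [0.19, 2.46], [-1.09, 4.23], [0.17, 1.99], [-2.82, 2.82]. Speed limits (rad/s): [2.22, 2.22, 3.01, 3.01, 3.14, 3.14, 3.14].

### API

Orientations are given as a unit quaternion [w, x, y, z].
In Python, from rig import r, optics gives the robot as it stands. The module is installed in compiled form; this text tells all that it offers.
- The arm moves only by the shell command python3 -m jog 'ROWS' [FORCE]. ROWS is JSON, a list of rows, each an object with "fingers": the opening in per cent of the stroke, from 0 (shut) to 100 (fully open); "offset": the shift along the world's x, y, z in cm, a list of three; "delta_rot": the turn, a rotation vector about the world's x, y, z in rad, a list of three. In form: [{"fingers": fingers, "offset": [dx, dy, dz], "delta_rot": [wx, wy, wz]}, ...]. A call has 1 to 5 rows; each row is the pose to reach, as a shift and turn from the pose commanded when the call began; what a row does not reach only later rows make up. A row lasts 1/8 s, in which the tool goes at most 62.5 mm and 10.7 degrees, less where a joint would pass 70% of its speed; a pose out of reach is approached as far as the arm can. A call with a gripper value outside its range is refused whole. The fingers move at their own pace and stop on an object; FORCE is the grip in N (left out, the last holds). Time passes only in rows, so rows that repeat a pose let the fingers close. It gives the time, the measured TCP pose, the force and the opening at its end, in the units of the state.
- r.state(): the state, without advancing time (a new reading comes with each control period).
- optics.camera(name): name is "scene" or "side" or "wrist"; returns the picture (400x640x3 uint8, red, green, blue); there is no depth.
- optics.calibration(name): a dict with "camera_matrix" (3x3 intrinsics, pixels), "k1" (the pictures are not rectified: a ray, as slopes to the right and down, at radius r is drawn at 1 + k1 r^2 times it, then the intrinsics apply), "R" (3x3) and "t" (3): a world point X has camera coordinates R X + t. Camera axes: x right, y down, z forward; pixel columns grow to the right and rows downward; lengths in m; the calibration is good to about 2 mm. A picture is of the moment at which its call begins: read the wrist's pose just before it. calibration takes no time and is no camera call; for the wrist camera it gives the pose at the moment of the call.
- r.sign_off(): hands the job in, once; it reports no verdict.
The state is a dict: "clock": time; "joint_pos": joint angles; "joint_velocities": joint speeds; "tau": joint torques, N m; "tool_pos": TCP position; "tool_rot": TCP orientation; "wrist_force": force on the tool from outside, world axes, zero at the start; "moment": the same for the moment, N m; "width": finger opening in m.
Only numpy, scipy, OpenCV 4.12 (cv2) and the standard library are available. Lean on these libraries where they do the work, as an engineer would, in place of code of your own. Each camera call takes 0.05 s, during which the arm holds its last target.

## Working session

There is one attempt and no reset: what is moved stays moved. The work goes in short steps, Python scripts to look and compute and a shell command to move; the robot and the scene stay as the last step left them, time stands still between calls to the robot, and variables do not carry over. Pictures are saved under pics/ and viewed, and the job is handed in when it is done.

```bash
mkdir -p pics
cat > h.py <<'E'
import numpy as np, cv2, json
from rig import r, optics
def snap(n,f):
    c=optics.calibration(n); im=optics.camera(n); cv2.imwrite('pics/'+f+'.png',im[:,:,::-1]); 
    np.savez('pics/'+f+'.npz',im=im,K=c["camera_matrix"],k1=c["k1"],R=c["R"],t=c["t"]); return im,c
def load(f):
    d=np.load('pics/'+f+'.npz'); return d['im'],dict(camera_matrix=d['K'],k1=float(d['k1']),R=d['R'],t=d['t'])
def ray(c,uv):
    K=np.array(c["camera_matrix"]);k1=c["k1"]
    p=cv2.undistortPoints(np.array([[uv]],float),K,np.array([k1,0,0,0,0.]))[0,0]
    R=np.array(c["R"]);t=np.array(c["t"]); o=-R.T@t; d=R.T@np.array([p[0],p[1],1]); return o,d/np.linalg.norm(d)
def onz(c,uv,z):
    o,d=ray(c,uv); return o+d*(z-o[2])/d[2]
def proj(c,X):
    K=np.array(c["camera_matrix"]);R=np.array(c["R"]);t=np.array(c["t"])
    p,_=cv2.projectPoints(np.array(X,float).reshape(-1,1,3),cv2.Rodrigues(R)[0],t,K,np.array([c["k1"],0,0,0,0.])); return p[:,0]
def tri(c1,u1,c2,u2):
    o1,d1=ray(c1,u1);o2,d2=ray(c2,u2)
    A=np.stack([d1,-d2],1); s=np.linalg.lstsq(A,o2-o1,rcond=None)[0]
    a=o1+s[0]*d1;b=o2+s[1]*d2; return (a+b)/2,np.linalg.norm(a-b)
E
python3 - <<'E'
from h import *
for n in ['scene','side','wrist']:
    im,c=snap(n,n+'0'); o=-np.array(c['R']).T@c['t']; print(n,o.round(3),np.array(c['R'])[2].round(3),np.array(c['camera_matrix'])[0].round(1),c['k1'])
print(r.state())
E
```

```text
scene [1.033 0.603 0.978] [-0.421 -0.518 -0.745] [507.8   0.  322.8] -0.15362821171002766
side [ 0.405 -0.867  0.729] [ 0.126  0.808 -0.575] [460.    0.  324.8] 0.01875181409827553
wrist [0.674 0.077 0.374] [-0.001 -0.302 -0.953] [320.2   0.  317.5] -0.02405311588753923
{'clock': 0.15, 'joint_pos': array([-0.08379769,  0.57633841,  0.02484006,  1.4376491 , -0.01501366,
        1.12897204, -0.05647392]), 'joint_velocities': array([ 0.00102261, -0.00103993,  0.00326196, -0.00288176,  0.00058034,
       -0.00012014, -0.00023027]), 'tau': array([ 3.53695883e-03, -7.66262698e+01,  2.25340560e+00, -2.86181796e+01,
        1.58117601e-02,  9.86463390e-03, -3.06662548e-05]), 'tool_pos': array([6.74725667e-01, 2.27203010e-05, 2.52664118e-01]), 'tool_rot': array([-0.4997095 ,  0.50031978, -0.50027114,  0.49969924]), 'wrist_force': array([ 0.39984121, -0.63850604,  0.00179911]), 'moment': array([ 0.01959941, -0.00507592, -0.01452641]), 'width': 0.08495602338671943}
```

View pics/scene0.png

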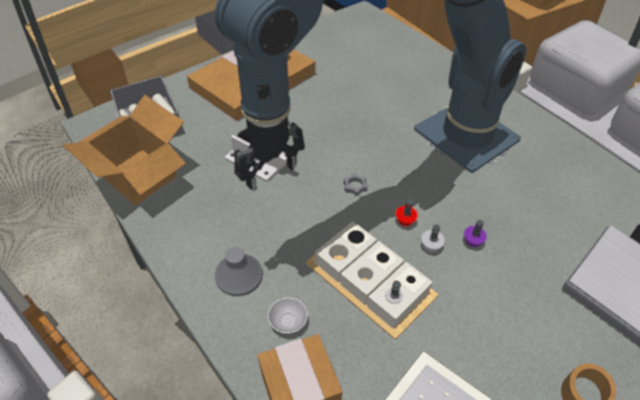

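View pics/side0.png

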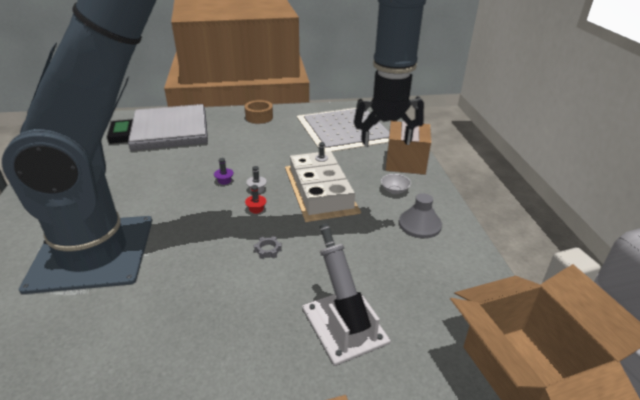

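View pics/wrist0.png

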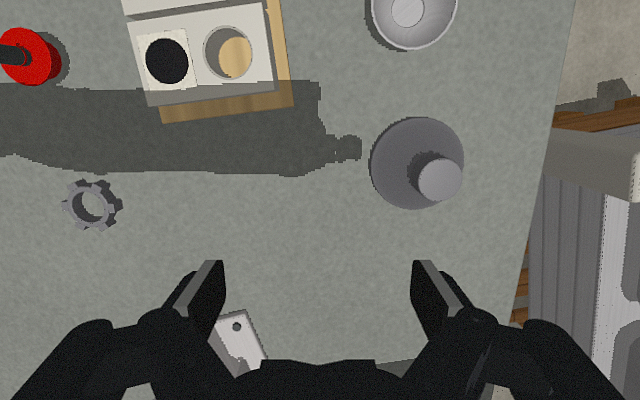

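Scene view: slots in a row at (340,250) large, (367,272) mid, (397,293) small; the gripper hides the holder. Side view: holder at (345,320), pipe up to the gauge at (330,240). I'll zoom in on the side view.

Run:
```python
from h import *
im,c=load('side0'); cv2.imwrite('pics/s1.png',cv2.resize(im[215:365,270:420],None,fx=4,fy=4,interpolation=cv2.INTER_CUBIC)[:,:,::-1])
cv2.imwrite('pics/s2.png',cv2.resize(im[130:230,270:370],None,fx=6,fy=6,interpolation=cv2.INTER_CUBIC)[:,:,::-1])
im,c=load('scene0'); cv2.imwrite('pics/s3.png',cv2.resize(im[210:340,300:450],None,fx=4,fy=4,interpolation=cv2.INTER_CUBIC)[:,:,::-1])
```

```text
(no output)
```

View pics/s1.png

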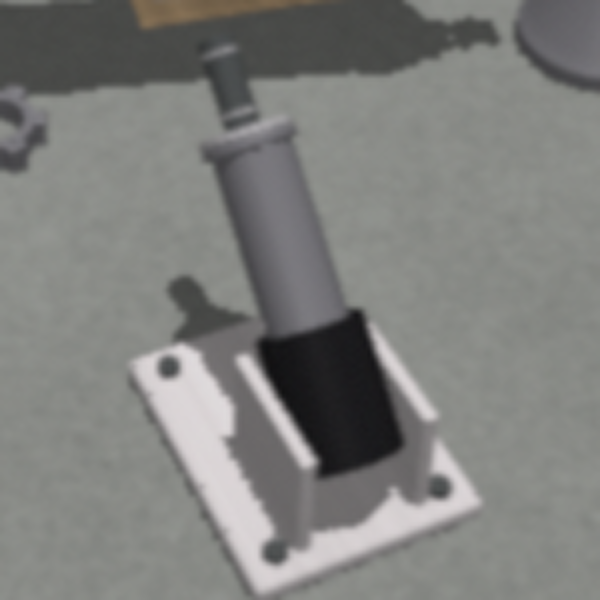

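View pics/s2.png

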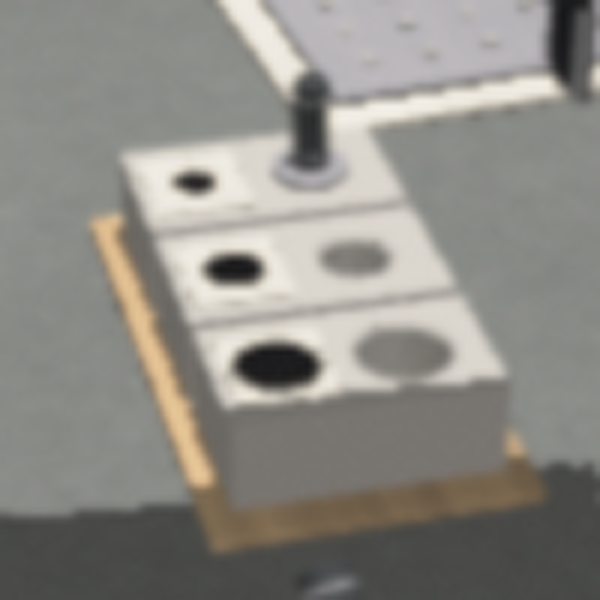

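View pics/s3.png

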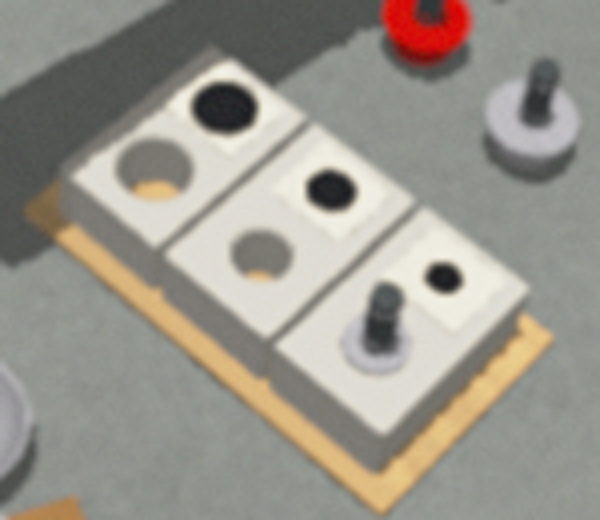

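Run:
```python
from h import *
_,c=load('side0');_,s=load('scene0')
def S(x,y): return [270+(x+.5)/4-.5,215+(y+.5)/4-.5]
def S2(x,y): return [270+(x+.5)/6-.5,130+(y+.5)/6-.5]
def S3(x,y): return [300+(x+.5)/4-.5,210+(y+.5)/4-.5]
for n,p in [('L',(130,367)),('F',(259,584)),('R',(481,498))]: print(n,onz(c,S(*p),.012).round(4))
print('mid',onz(c,S2(355,258),.053).round(4),onz(s,S3(262,256),.053).round(4),tri(c,S2(355,258),s,S3(262,256)))
print('large',onz(c,S2(404,354),.053).round(4),onz(s,S3(155,168),.053).round(4))
A=onz(c,S(130,367),.012);B=onz(c,S(259,584),.012);C=onz(c,S(481,498),.012)
print(np.linalg.norm(A-B),np.linalg.norm(C-B))
o=(A+C)/2;o[2]=0
x1=(B-A)/np.linalg.norm(B-A); y1=(C-B)/np.linalg.norm(C-B)
print('o',o,np.degrees(np.arctan2(x1[1],x1[0])),np.degrees(np.arctan2(y1[1],y1[0])))
```

```text
L [ 0.4624 -0.2333  0.012 ]
F [ 0.5069 -0.3667  0.012 ]
R [ 0.6183 -0.3342  0.012 ]
mid [0.5816 0.1995 0.053 ] [0.5826 0.1997 0.053 ] (array([0.58200355, 0.19967809, 0.0526858 ]), np.float64(0.0008823342998103912))
large [0.591  0.1188 0.053 ] [0.5916 0.1197 0.053 ]
0.14061468329069957 0.11600085758852732
o [ 0.54032395 -0.28378942  0.        ] -71.54259621304581 16.266496800453595
```

Run:
```python
from h import *
from scipy.spatial.transform import Rotation as Ro
_,c=load('side0')
def S(x,y): return [270+(x+.5)/4-.5,215+(y+.5)/4-.5]
g=onz(c,S(233,85),.1716);m=onz(c,S(248,135),.151);t=onz(c,S(212,48),.151+.05*.707)
k=onz(c,S(312,325),.087)
print(g,m,t,k)
q=r.state()['tool_rot'];M=Ro.from_quat(q,scalar_first=True).as_matrix();print(M.round(3))
h=np.array([np.cos(.3),np.sin(.3),0])
```

```text
[ 0.51543197 -0.20904859  0.1716    ] [ 0.52109558 -0.22184946  0.151     ] [ 0.50672178 -0.19851719  0.18635   ] [ 0.54292739 -0.28520591  0.087     ]
[[ 0.    -0.001  1.   ]
 [-1.    -0.     0.   ]
 [ 0.    -1.    -0.001]]
```

```bash
cat >> h.py <<'E'
from scipy.spatial.transform import Rotation as Ro
def Rt(y,z):
    y=np.array(y,float);y/=np.linalg.norm(y);z=np.array(z,float);z-=z@y*y;z/=np.linalg.norm(z);return np.stack([np.cross(y,z),y,z],1)
def go(y,z,p):
    s=r.state();M=Ro.from_quat(s['tool_rot'],scalar_first=True).as_matrix();
    print('clock',s['clock'],'off cm',((np.array(p)-s['tool_pos'])*100).round(2),'rot',Ro.from_matrix(Rt(y,z)@M.T).as_rotvec().round(4))
E
python3 - <<'E'
from h import *
a=np.array([-.225,.671,.707]);h=np.array([.948,.317,0])
go(-a,h,[.49,-.135,.25])
E
```

```text
clock 0.15 off cm [-18.47 -13.5   -0.27] rot [-0.7786 -0.1285  0.3065]
```

```bash
python3 -m jog '[{"fingers":100,"offset":[-6,-2,2],"delta_rot":[-0.15,-0.025,0.06]},{"fingers":100,"offset":[-10,-5,3],"delta_rot":[-0.31,-0.05,0.12]},{"fingers":100,"offset":[-14,-8,3],"delta_rot":[-0.46,-0.08,0.18]},{"fingers":100,"offset":[-17,-11,2],"delta_rot":[-0.62,-0.1,0.24]},{"fingers":100,"offset":[-18.5,-13.5,0],"delta_rot":[-0.7786,-0.1285,0.3065]}]'; python3 -m jog '[{"fingers":100,"offset":[0,0,0],"delta_rot":[0,0,0]},{"fingers":100,"offset":[0,0,0],"delta_rot":[0,0,0]}]'
python3 - <<'E'
from h import *
for n in ['scene','wrist','side']: snap(n,n+'1')
im,c=load('scene1');cv2.imwrite('pics/s4.png',cv2.resize(im[90:270,150:390],None,fx=3.3,fy=3.3,interpolation=cv2.INTER_CUBIC)[:,:,::-1])
s=r.state();print(s['tool_pos'],Ro.from_quat(s['tool_rot'],scalar_first=True).as_matrix().round(3))
E
```

```text
clock: 0.78
tool_pos: [0.4893, -0.1355, 0.2541]
tool_rot: [-0.373, 0.687, -0.159, 0.602]
wrist_force: [1.2, -1.3, -0.9]
width: 0.0855
clock: 1.02
tool_pos: [0.4909, -0.1343, 0.2536]
tool_rot: [-0.373, 0.687, -0.162, 0.602]
wrist_force: [0.9, 0.2, 0.4]
width: 0.0855
[ 0.49132579 -0.13489085  0.25407414] [[ 0.221  0.227  0.948]
 [-0.672 -0.669  0.317]
 [ 0.707 -0.708  0.004]]
```

View pics/s4.png

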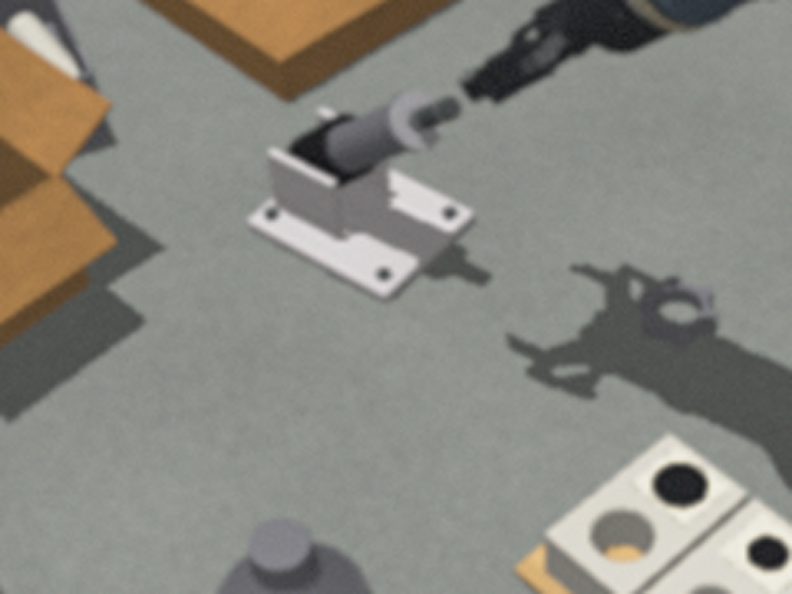

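View pics/wrist1.png

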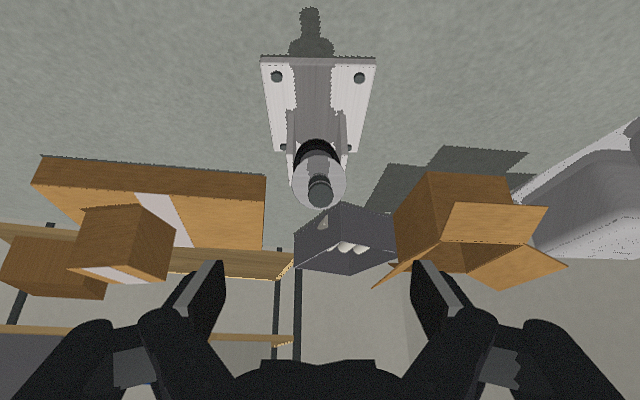

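The scene crop now shows the gauge unobstructed, handle around (440,108) in the crop. The wrist view looks along the gauge: handle top at (320,193), collar at (319,178). I'll zoom in on both.

Run:
```python
from h import *
im,c=load('wrist1');a=cv2.resize(im[130:220,275:365],None,fx=6,fy=6,interpolation=cv2.INTER_CUBIC)
im,c=load('scene1');cv2.imwrite('pics/s5.png',cv2.resize(im[110:145,235:305],None,fx=10,fy=10,interpolation=cv2.INTER_CUBIC)[:,:,::-1])
im,c=load('side1');b=cv2.resize(im[220:265,310:355],None,fx=12,fy=12,interpolation=cv2.INTER_CUBIC)
cv2.imwrite('pics/s6.png',a[:,:,::-1]);cv2.imwrite('pics/s7.png',b[:,:,::-1])
```

```text
(no output)
```

View pics/s5.png

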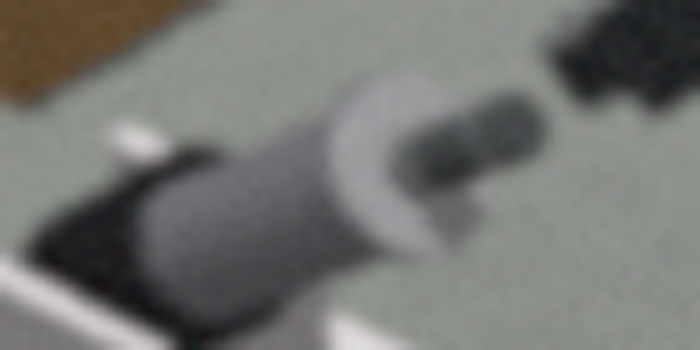

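View pics/s6.png

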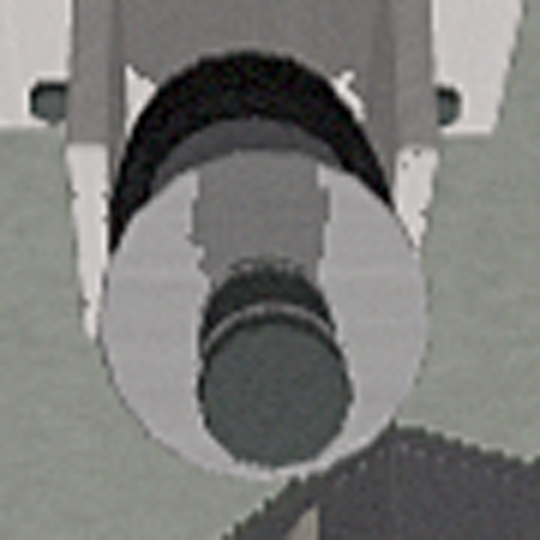

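View pics/s7.png

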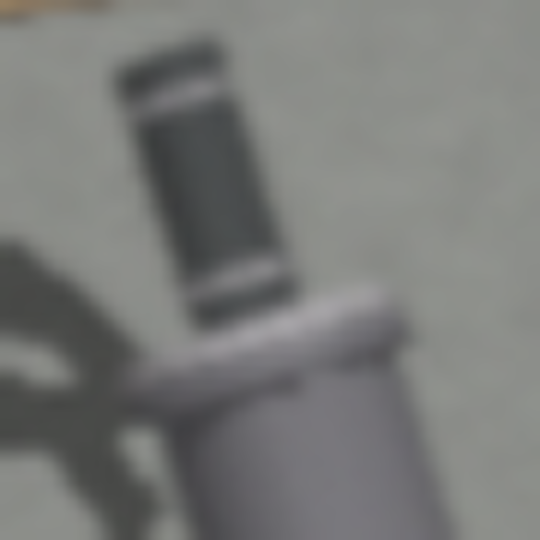

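Run:
```python
from h import *
_,w=load('wrist1');_,c=load('side1');_,s=load('scene1')
f=lambda x,o,k:(x+.5)/k-.5+o
W=lambda x,y:[f(x,275,6),f(y,130,6)]
D=lambda x,y:[f(x,310,12),f(y,220,12)]
C=lambda x,y:[f(x,235,10),f(y,110,10)]
T=[(w,W(275,390)),(c,D(170,60)),(s,C(520,125))]
B=[(w,W(265,314)),(c,D(248,312)),(s,C(400,168))]
P=[]
for L in (T,B):
    for i,j in((0,1),(0,2),(1,2)):
        print(i,j,[np.round(v,4) for v in tri(*L[i],*L[j])])
    A=0;b=0
    for cc,u in L:
        o,d=ray(cc,u);Q=np.eye(3)-np.outer(d,d);A=A+Q;b=b+Q@o
    P.append(np.linalg.solve(A,b));print(P[-1])
v=P[0]-P[1];print(np.linalg.norm(v),v/np.linalg.norm(v))
st=r.state();print(st['tool_pos'])
```

```text
0 1 [array([ 0.5107, -0.1844,  0.1797]), np.float64(0.0005)]
0 2 [array([ 0.5104, -0.1844,  0.1797]), np.float64(0.0002)]
1 2 [array([ 0.5107, -0.1843,  0.1799]), np.float64(0.0004)]
[ 0.51058033 -0.18435602  0.1797305 ]
0 1 [array([ 0.5195, -0.2137,  0.1511]), np.float64(0.0003)]
0 2 [array([ 0.522 , -0.2218,  0.1462]), np.float64(0.0006)]
1 2 [array([ 0.5221, -0.2162,  0.1518]), np.float64(0.006)]
[ 0.52132927 -0.21615171  0.15073275]
0.044355101595641565 [-0.24233838  0.716844    0.65376356]
[ 0.49132579 -0.13489085  0.25407414]
```

Run:
```python
from h import *
a=np.array([-.235,.705,.669]);a/=np.linalg.norm(a);h=np.array([.9487,.316,0]);top=np.array([.5106,-.1844,.1797])
go(-a,h,top+.05*a)
go(-a,h,top-.018*a)
```

```text
clock 1.175 off cm [ 0.75 -1.43 -4.09] rot [-0.0517 -0.0129 -0.0008]
clock 1.175 off cm [ 2.35 -6.22 -8.64] rot [-0.0517 -0.0129 -0.0008]
```

```bash
python3 -m jog '[{"fingers":100,"offset":[0.75,-1.4,-4.1],"delta_rot":[-0.0517,-0.0129,0]},{"fingers":100,"offset":[0.75,-1.4,-4.1],"delta_rot":[-0.0517,-0.0129,0]},{"fingers":100,"offset":[1.55,-3.8,-6.4],"delta_rot":[-0.0517,-0.0129,0]},{"fingers":100,"offset":[2.35,-6.2,-8.6],"delta_rot":[-0.0517,-0.0129,0]},{"fingers":100,"offset":[2.35,-6.2,-8.6],"delta_rot":[-0.0517,-0.0129,0]}]'
python3 - <<'E'
from h import *
snap('wrist','wrist2')
a=np.array([-.235,.705,.669]);a/=np.linalg.norm(a);h=np.array([.9487,.316,0]);top=np.array([.5106,-.1844,.1797])
go(-a,h,top-.018*a)
E
```

```text
clock: 1.8
tool_pos: [0.5136, -0.1989, 0.1685]
tool_rot: [-0.354, 0.693, -0.144, 0.611]
wrist_force: [-0.2, -0.2, 0.9]
width: 0.0853
clock 1.85 off cm [ 0.11  0.08 -0.11] rot [ 0.0024 -0.0013 -0.    ]
```

View pics/wrist2.png

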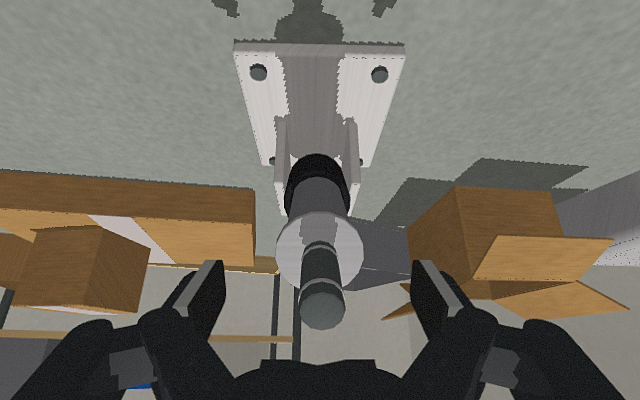

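The handle (322,275) is centred between the pads at 223 and 413. Closing now.

```bash
python3 -m jog '[{"fingers":0,"offset":[0,0,0],"delta_rot":[0,0,0]},{"fingers":0,"offset":[0,0,0],"delta_rot":[0,0,0]},{"fingers":0,"offset":[0,0,0],"delta_rot":[0,0,0]},{"fingers":0,"offset":[0,0,0],"delta_rot":[0,0,0]},{"fingers":0,"offset":[0,0,0],"delta_rot":[0,0,0]}]' 60;python3 -m jog '[{"fingers":0,"offset":[0,0,0],"delta_rot":[0,0,0]},{"fingers":0,"offset":[0,0,0],"delta_rot":[0,0,0]}]'
```

```text
clock: 2.48
tool_pos: [0.5136, -0.1966, 0.1676]
tool_rot: [-0.356, 0.693, -0.143, 0.61]
wrist_force: [-3.2, 5.4, 7.0]
width: 0.0167
clock: 2.72
tool_pos: [0.5136, -0.1966, 0.1675]
tool_rot: [-0.356, 0.693, -0.143, 0.61]
wrist_force: [-2.7, 5.9, 7.4]
width: 0.0168
```

```bash
python3 -m jog '[{"fingers":0,"offset":[-0.24,0.7,0.67],"delta_rot":[0,0,0]},{"fingers":0,"offset":[-0.48,1.4,1.34],"delta_rot":[0,0,0]},{"fingers":0,"offset":[-0.72,2.1,2.0],"delta_rot":[0,0,0]},{"fingers":0,"offset":[-1.08,3.2,3.0],"delta_rot":[0,0,0]},{"fingers":0,"offset":[-1.56,4.6,4.4],"delta_rot":[0,0,0]}]'
python3 - <<'E'
from h import *
im,c=snap('wrist','wrist3');im,c=snap('side','side3')
cv2.imwrite('pics/s8.png',cv2.resize(im[170:370,250:450],None,fx=3,fy=3)[:,:,::-1])
E
```

```text
clock: 3.35
tool_pos: [0.4974, -0.1502, 0.2116]
tool_rot: [-0.356, 0.694, -0.144, 0.61]
wrist_force: [-0.3, 1.4, -1.4]
width: 0.0164
```

View pics/wrist3.png

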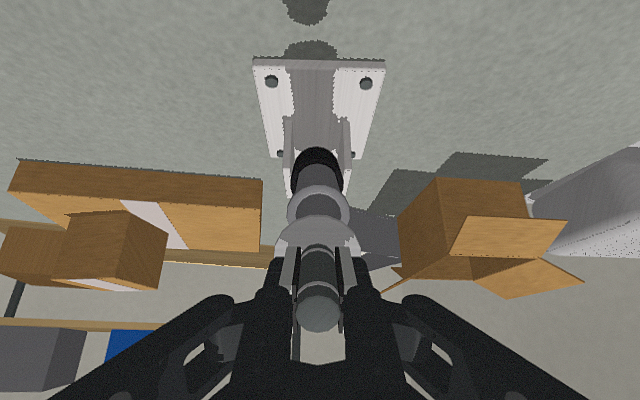

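View pics/s8.png

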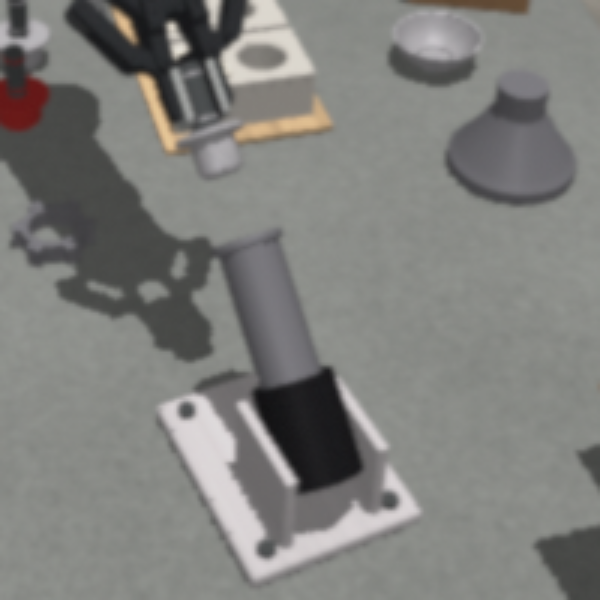

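Gauge is out (plug visible at (215,155) in the crop) and the pipe stayed in its holder. Moving over the mid slot, tool down.

Run:
```python
from h import *
go([0,0,-1],[.993,.118,0],[.582,.1997,.18])
```

```text
clock 3.45 off cm [ 8.38 34.89 -3.21] rot [ 0.8186  0.184  -0.196 ]
```

```bash
python3 -m jog '[{"fingers":0,"offset":[0,1,3],"delta_rot":[0.08,0.018,-0.02]},{"fingers":0,"offset":[0.7,4,5],"delta_rot":[0.18,0.04,-0.043]},{"fingers":0,"offset":[2,9,5],"delta_rot":[0.3,0.067,-0.072]},{"fingers":0,"offset":[3.2,14,5],"delta_rot":[0.43,0.097,-0.103]},{"fingers":0,"offset":[4.4,19,5],"delta_rot":[0.57,0.128,-0.136]}]'
python3 - <<'E'
from h import *
go([0,0,-1],[.993,.118,0],[.582,.1997,.18])
E
```

```text
clock: 4.08
tool_pos: [0.5421, 0.0408, 0.2614]
tool_rot: [-0.486, 0.591, -0.379, 0.522]
wrist_force: [0.2, 0.3, -3.8]
width: 0.0169
clock 4.075 off cm [ 3.99 15.89 -8.14] rot [ 0.2459  0.0524 -0.0589]
```

```bash
python3 -m jog '[{"fingers":0,"offset":[1,4.5,0],"delta_rot":[0.1,0.022,-0.024]},{"fingers":0,"offset":[2,9,-1],"delta_rot":[0.2,0.044,-0.048]},{"fingers":0,"offset":[3.2,13,-3],"delta_rot":[0.246,0.052,-0.059]},{"fingers":0,"offset":[4,15.8,-6],"delta_rot":[0.246,0.052,-0.059]},{"fingers":0,"offset":[4,15.8,-8.1],"delta_rot":[0.246,0.052,-0.059]}]'
python3 -m jog '[{"fingers":0,"offset":[0,0,0],"delta_rot":[0,0,0]}]'
python3 - <<'E'
from h import *
st=r.state();print(st['tool_pos'],Ro.from_quat(st['tool_rot'],scalar_first=True).as_matrix().round(3))
im,c=snap('scene','scene4');cv2.imwrite('pics/s9.png',cv2.resize(im[190:320,310:440],None,fx=4.5,fy=4.5,interpolation=cv2.INTER_CUBIC)[:,:,::-1])
im,c=snap('side','side4');cv2.imwrite('pics/s10.png',cv2.resize(im[80:230,255:405],None,fx=4,fy=4,interpolation=cv2.INTER_CUBIC)[:,:,::-1])
im,c=snap('wrist','wrist4')
E
```

```text
clock: 4.7
tool_pos: [0.5814, 0.1991, 0.178]
tool_rot: [-0.528, 0.531, -0.468, 0.47]
wrist_force: [-0.8, -0.0, -1.8]
width: 0.0165
clock: 4.82
tool_pos: [0.5807, 0.1961, 0.178]
tool_rot: [-0.526, 0.531, -0.469, 0.47]
wrist_force: [-0.3, -0.2, -2.2]
width: 0.0167
[0.58065352 0.19605284 0.17804768] [[ 0.118 -0.003  0.993]
 [-0.993 -0.007  0.118]
 [ 0.007 -1.    -0.004]]
```

View pics/s9.png

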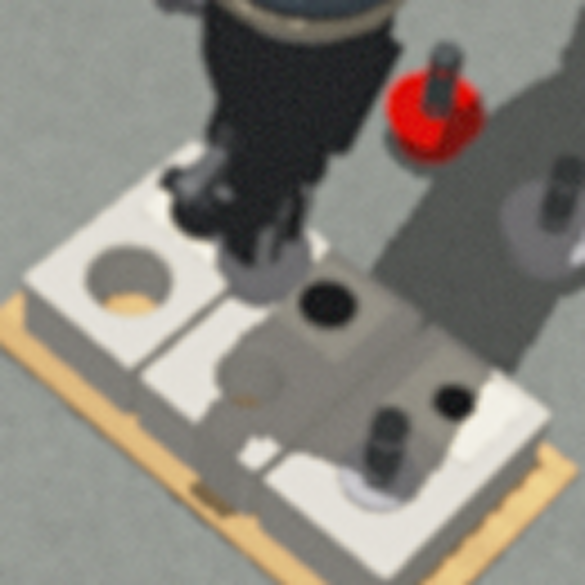

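View pics/s10.png

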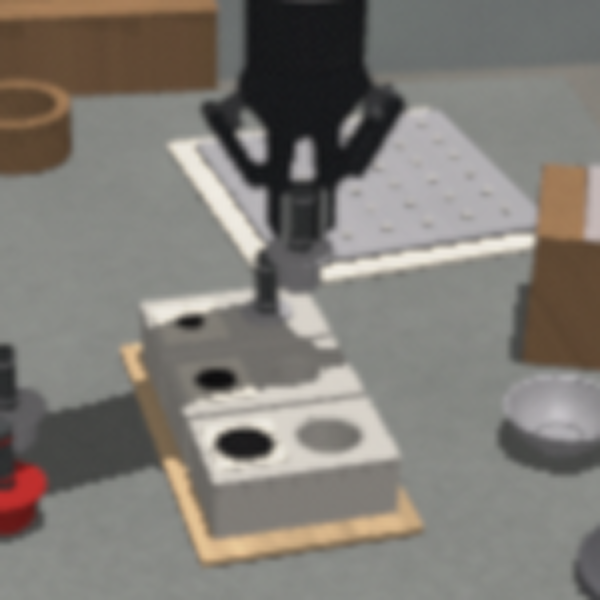

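View pics/wrist4.png

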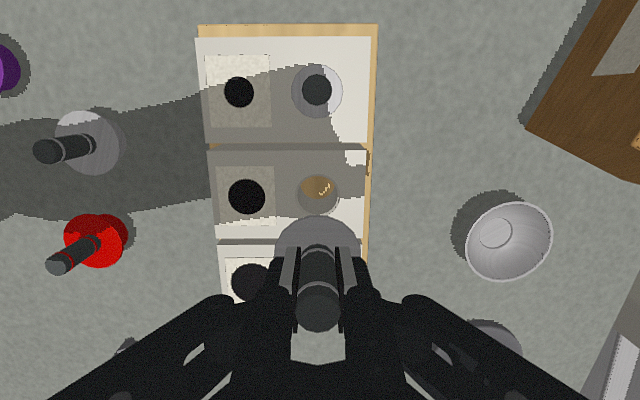

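The wrist view shows the mid hole at (318,194) ahead of the held gauge: handle top at (318,312), collar at about (318,250). I'll locate the hole and the gauge's tilt precisely.

Run:
```python
from h import *
im,c=load('wrist4');cv2.imwrite('pics/s11.png',cv2.resize(im[165:340,255:380],None,fx=4.5,fy=3.4*4.5/3.4*.75,interpolation=cv2.INTER_CUBIC)[:,:,::-1])
print(onz(c,[318,194],.053))
im,c=load('side4');cv2.imwrite('pics/s12.png',cv2.resize(im[110:160,305:355],None,fx=11,fy=11,interpolation=cv2.INTER_CUBIC)[:,:,::-1])
```

```text
[0.58185285 0.20045629 0.053     ]
```

View pics/s11.png

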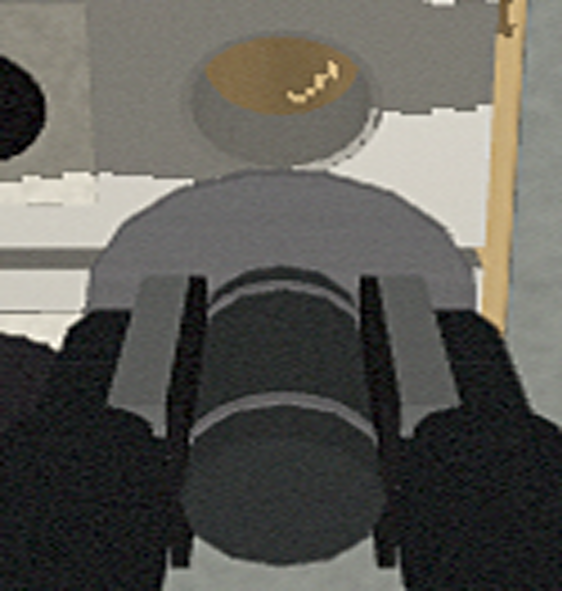

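View pics/s12.png

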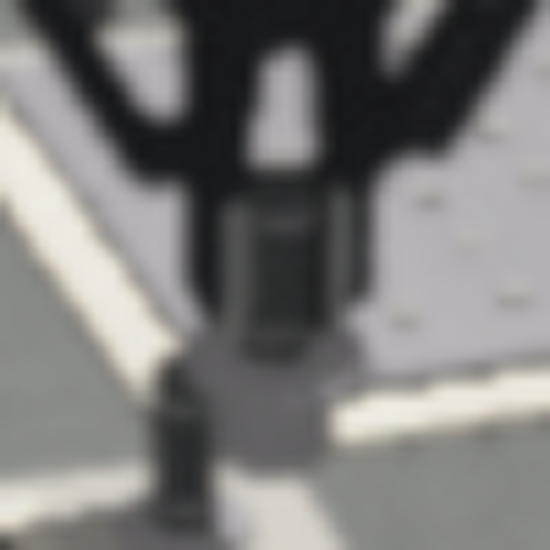

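Run:
```python
from h import *
_,c=load('wrist4');t=np.array([.58065,.19605,.17805])
for zt in (.193,.196,.199):
    a=onz(c,[317.8,332.4],zt);b=onz(c,[317.7,215.4],zt-.046);m=onz(c,[317.8,310.8],zt)
    print(zt,a+[0,.009,0],m,b-[0,.023,0])
_,s=load('side4');f=lambda x,y:[(x+.5)/11-.5+305,(y+.5)/11-.5+110]
print(proj(s,[t+[0,0,.018],t-[0,0,.028],t-[0,0,.057]]), f(290,185),f(272,350),f(265,445))
```

```text
0.193 [0.58356523 0.19154417 0.193     ] [0.58231043 0.19305988 0.193     ] [0.5795244  0.19369576 0.147     ]
0.196 [0.5832595 0.1940595 0.196    ] [0.58203935 0.19528474 0.196     ] [0.57938804 0.19480002 0.15      ]
0.199 [0.58295376 0.19657483 0.199     ] [0.58176828 0.1975096  0.199     ] [0.57925168 0.19590429 0.153     ]
[[329.79551491 126.26531305]
 [329.39751294 142.08206033]
 [329.15555869 151.70018357]] [330.90909090909093, 126.36363636363636] [329.27272727272725, 141.36363636363637] [328.6363636363636, 150.0]
```

```bash
python3 -m jog '[{"fingers":0,"offset":[0.25,0.5,-2],"delta_rot":[0,-0.02,0]},{"fingers":0,"offset":[0.25,0.5,-4],"delta_rot":[0,-0.02,0]},{"fingers":0,"offset":[0.25,0.5,-5.7],"delta_rot":[0,-0.02,0]},{"fingers":0,"offset":[0.25,0.5,-5.7],"delta_rot":[0,-0.02,0]},{"fingers":0,"offset":[0.25,0.5,-5.7],"delta_rot":[0,-0.02,0]}]'
python3 - <<'E'
from h import *
im,c=snap('scene','scene5');a=cv2.resize(im[220:290,325:405],None,fx=7,fy=7,interpolation=cv2.INTER_CUBIC)
im,c=snap('side','side5');b=cv2.resize(im[120:200,290:370],None,fx=7,fy=7,interpolation=cv2.INTER_CUBIC)
cv2.imwrite('pics/s13.png',a[:,:,::-1]);cv2.imwrite('pics/s14.png',b[:,:,::-1]);snap('wrist','wrist5')
E
```

```text
clock: 5.6
tool_pos: [0.585, 0.2019, 0.1241]
tool_rot: [0.533, -0.524, 0.463, -0.476]
wrist_force: [-1.6, -0.8, -2.8]
width: 0.0165
```

View pics/s13.png

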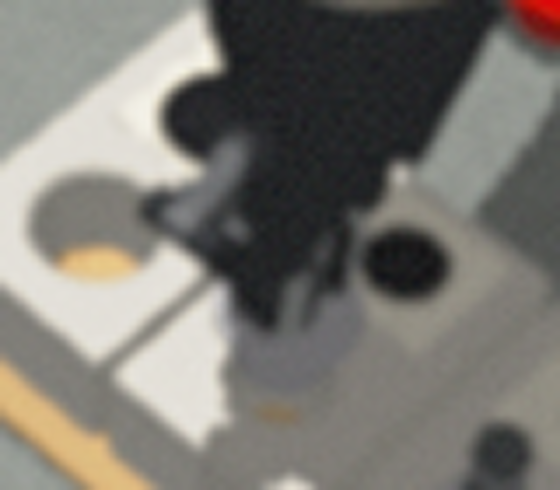

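View pics/s14.png

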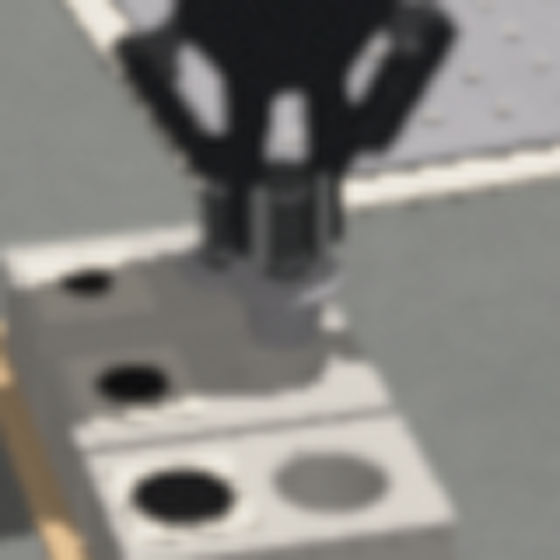

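View pics/wrist5.png

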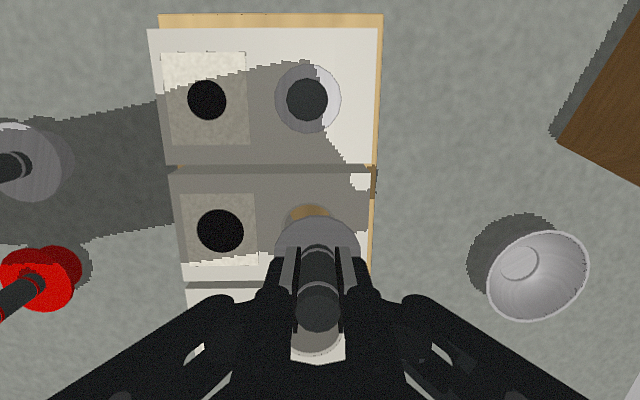

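Run:
```python
from h import *
st=r.state();print(st['tool_pos'],Ro.from_quat(st['tool_rot'],scalar_first=True).as_matrix().round(3)[:,1])
im,c=load('wrist5');cv2.imwrite('pics/s15.png',cv2.resize(im[190:350,260:370],None,fx=5,fy=3.75,interpolation=cv2.INTER_CUBIC)[:,:,::-1])
t=st['tool_pos']
print(proj(c,[[.582,.1998,.053],[.582-.0165,.1998,.053],[.582+.0165,.1998,.053],[.582,.1998+.0165,.053]]))
```

```text
[0.58490682 0.20211729 0.12411906] [ 0.023 -0.004 -1.   ]
[[310.39721147 227.8301231 ]
 [284.97507104 225.22641877]
 [335.59136974 230.4023662 ]
 [313.32508382 203.80751028]]
```

View pics/s15.png

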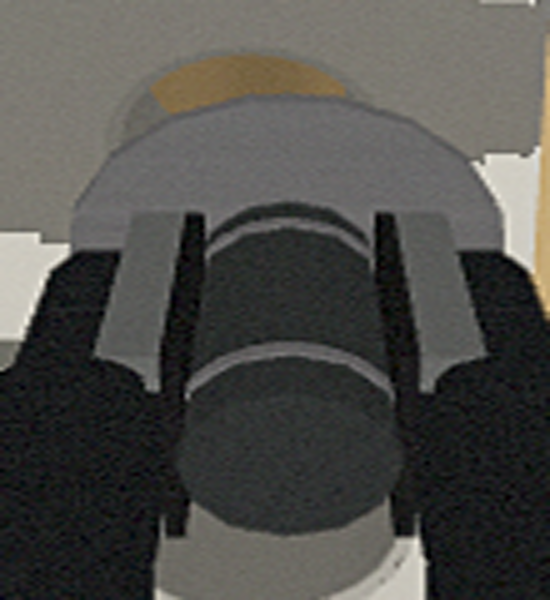

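Run:
```python
from h import *
_,c=load('wrist5')
u=np.array([-.118,.993,0])
for zt in (.140,.1421,.144):
    a=onz(c,[318,190+533/3.75],zt)+.009*u;b=onz(c,[317.6,214.8],zt-.046)-.023*u
    print(zt,a,b)
```

```text
0.14 [0.58481506 0.20030598 0.14      ] [0.58554726 0.20136639 0.094     ]
0.1421 [0.58455291 0.20206299 0.1421    ] [0.58540718 0.20213248 0.0961    ]
0.144 [0.58431572 0.20365267 0.144     ] [0.58528044 0.20282561 0.098     ]
```

```bash
python3 -m jog '[{"fingers":0,"offset":[-0.28,-0.2,0],"delta_rot":[0,0.022,0]},{"fingers":0,"offset":[-0.28,-0.2,0],"delta_rot":[0,0.022,0]},{"fingers":0,"offset":[-0.28,-0.2,-0.5],"delta_rot":[0,0.022,0]},{"fingers":0,"offset":[-0.28,-0.2,-1],"delta_rot":[0,0.022,0]},{"fingers":0,"offset":[-0.28,-0.2,-1],"delta_rot":[0,0.022,0]}]'
python3 - <<'E'
from h import *
st=r.state();print(st['tool_pos'],Ro.from_quat(st['tool_rot'],scalar_first=True).as_matrix().round(3)[:,1],st['wrist_force'])
im,c=snap('wrist','wrist6');cv2.imwrite('pics/s16.png',cv2.resize(im[190:350,260:370],None,fx=5,fy=3.75,interpolation=cv2.INTER_CUBIC)[:,:,::-1])
E
```

```text
clock: 6.38
tool_pos: [0.5812, 0.1999, 0.1126]
tool_rot: [-0.527, 0.53, -0.469, 0.47]
wrist_force: [-0.8, -0.0, -2.4]
width: 0.0164
[0.5811568  0.19991425 0.11257988] [-0.002 -0.005 -1.   ] [-0.79226067 -0.03364742 -2.36696865]
```

View pics/s16.png

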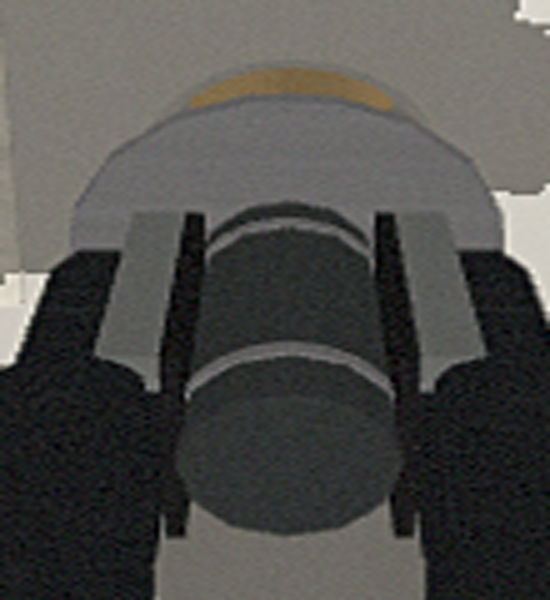

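Hole and collar are centred on the same column. Descending.

```bash
python3 -m jog '[{"fingers":0,"offset":[0,0,-0.5],"delta_rot":[0,0,0]},{"fingers":0,"offset":[0,0,-1],"delta_rot":[0,0,0]},{"fingers":0,"offset":[0,0,-1.3],"delta_rot":[0,0,0]},{"fingers":0,"offset":[0,0,-1.3],"delta_rot":[0,0,0]}]'
```

```text
clock: 6.92
tool_pos: [0.5814, 0.1999, 0.0999]
tool_rot: [-0.527, 0.53, -0.469, 0.47]
wrist_force: [-0.7, 0.9, -2.4]
width: 0.0165
```

```bash
python3 -m jog '[{"fingers":0,"offset":[0,0,-0.5],"delta_rot":[0,0,0]},{"fingers":0,"offset":[0,0,-0.9],"delta_rot":[0,0,0]},{"fingers":0,"offset":[0,0,-1.2],"delta_rot":[0,0,0]},{"fingers":0,"offset":[0,0,-1.2],"delta_rot":[0,0,0]}]'; python3 -m jog '[{"fingers":0,"offset":[0,0,-0.2],"delta_rot":[0,0,0]},{"fingers":0,"offset":[0,0,-0.2],"delta_rot":[0,0,0]}]'
```

```text
clock: 7.42
tool_pos: [0.5815, 0.2, 0.088]
tool_rot: [-0.527, 0.53, -0.469, 0.47]
wrist_force: [0.3, -0.2, -2.4]
width: 0.0164
clock: 7.68
tool_pos: [0.5816, 0.2, 0.0862]
tool_rot: [-0.527, 0.53, -0.469, 0.47]
wrist_force: [0.1, 0.4, -2.0]
width: 0.0166
```

```bash
python3 -m jog '[{"fingers":0,"offset":[0,0,-0.2],"delta_rot":[0,0,0]},{"fingers":0,"offset":[0,0,-0.2],"delta_rot":[0,0,0]}]'
python3 - <<'E'
from h import *
for n in('side','scene','wrist'):snap(n,n+'7')
im,c=load('side7');b=cv2.resize(im[120:200,290:370],None,fx=7,fy=7,interpolation=cv2.INTER_CUBIC);cv2.imwrite('pics/s17.png',b[:,:,::-1])
print(r.state()['wrist_force'])
E
```

```text
clock: 7.92
tool_pos: [0.5817, 0.2, 0.0854]
tool_rot: [-0.528, 0.53, -0.469, 0.47]
wrist_force: [-3.5, -0.8, 8.6]
width: 0.0164
[-4.02884031 -0.86953235  9.07314899]
```

View pics/s17.png

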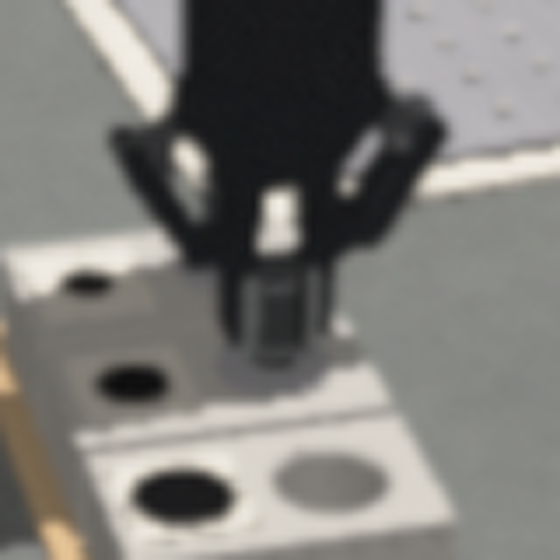

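The collar is down on the block, with 9 N contact. Releasing.

```bash
python3 -m jog '[{"fingers":60,"offset":[0,0,0],"delta_rot":[0,0,0]},{"fingers":60,"offset":[0,0,0],"delta_rot":[0,0,0]},{"fingers":60,"offset":[0,0,0],"delta_rot":[0,0,0]},{"fingers":60,"offset":[0,0,0],"delta_rot":[0,0,0]}]';  python3 -m jog '[{"fingers":60,"offset":[0,0,2],"delta_rot":[0,0,0]},{"fingers":60,"offset":[0,0,5],"delta_rot":[0,0,0]},{"fingers":60,"offset":[0,0,10],"delta_rot":[0,0,0]},{"fingers":60,"offset":[0,0,14],"delta_rot":[0,0,0]},{"fingers":60,"offset":[0,-5,15],"delta_rot":[0,0,0]}]'
python3 - <<'E'
from h import *
im,c=snap('scene','scene8');a=cv2.resize(im[210:340,300:450],None,fx=4,fy=4,interpolation=cv2.INTER_CUBIC)
im,c=snap('side','side8');b=cv2.resize(im[130:230,270:370],None,fx=6,fy=6,interpolation=cv2.INTER_CUBIC)
cv2.imwrite('pics/s18.png',a[:,:,::-1]);cv2.imwrite('pics/s19.png',b[:,:,::-1]);
E
```

```text
clock: 8.57
tool_pos: [0.5816, 0.2, 0.0842]
tool_rot: [-0.527, 0.53, -0.469, 0.47]
wrist_force: [0.1, 0.1, 0.5]
width: 0.0514
clock: 9.2
tool_pos: [0.5825, 0.1543, 0.237]
tool_rot: [0.531, -0.53, 0.467, -0.469]
wrist_force: [0.6, -1.1, -0.6]
width: 0.0511
```

View pics/s18.png

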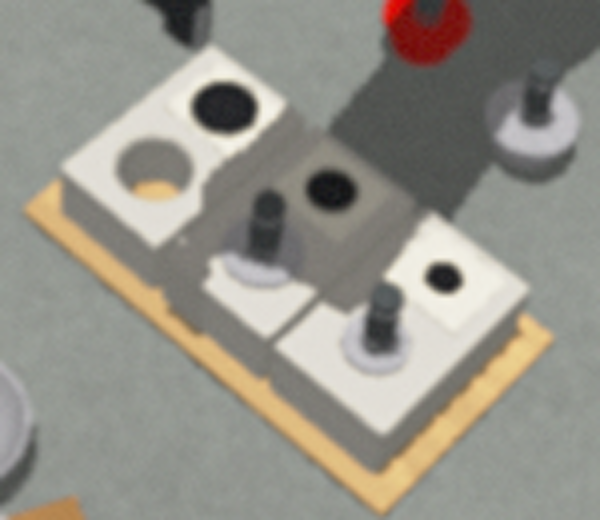

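View pics/s19.png

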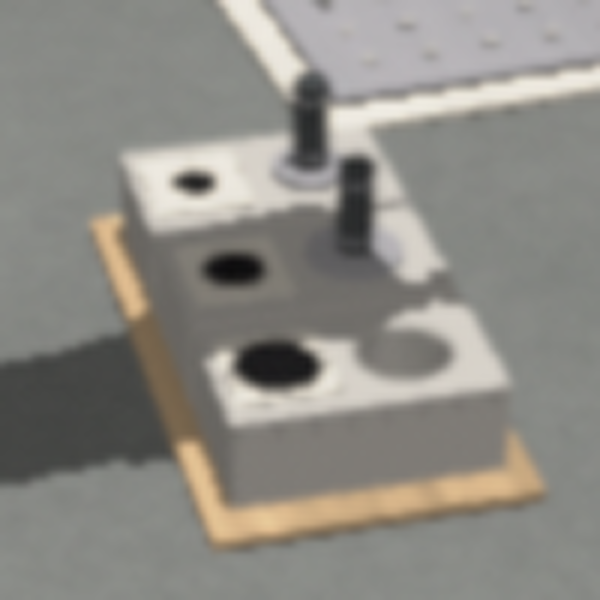

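Both views show the gauge upright in the mid slot with its collar flat, like the small gauge. Quick numeric check of the seat, and a fresh pipe measurement.

Run:
```python
from h import *
_,s=load('scene8');im,c=load('side8')
f=lambda x,y,ox,oy,k:[(x+.5)/k-.5+ox,(y+.5)/k-.5+oy]
print(tri(s,f(268,200,300,210,4),c,f(356,162,270,130,6)),tri(s,f(386,293,300,210,4),c,f(313,80,270,130,6)))
cv2.imwrite('pics/s20.png',cv2.resize(im[235:315,310:390],None,fx=7,fy=7,interpolation=cv2.INTER_CUBIC)[:,:,::-1])
im,_=load('scene8');cv2.imwrite('pics/s21.png',cv2.resize(im[100:160,220:300],None,fx=8,fy=8,interpolation=cv2.INTER_CUBIC)[:,:,::-1])
a=np.array([-.235,.705,.669]);a/=np.linalg.norm(a);d=np.array([-.211,.635,-.743]);h=np.array([.9487,.316,0])
m=np.array([.5106,-.1844,.1797])-.05*a;P=m-.045*a;print(m,P)
print(proj(c,[m,P]),proj(s,[m,P]))
go(d,h,P-.12*d)
```

```text
(array([0.58154384, 0.19826158, 0.10429296]), np.float64(0.0017882494354021577)) (array([0.57242784, 0.27726504, 0.10428418]), np.float64(0.0006412966622081755))
[ 0.52235111 -0.21965333  0.14624684] [ 0.53292711 -0.25138133  0.11613899]
[[332.03670542 249.44414155]
 [339.80157796 272.21002837]] [[274.9352715  126.96543156]
 [265.13543996 131.10233099]]
clock 9.3 off cm [ -2.45 -47.14  -3.09] rot [0.7245 0.1606 0.2002]
```

View pics/s20.png

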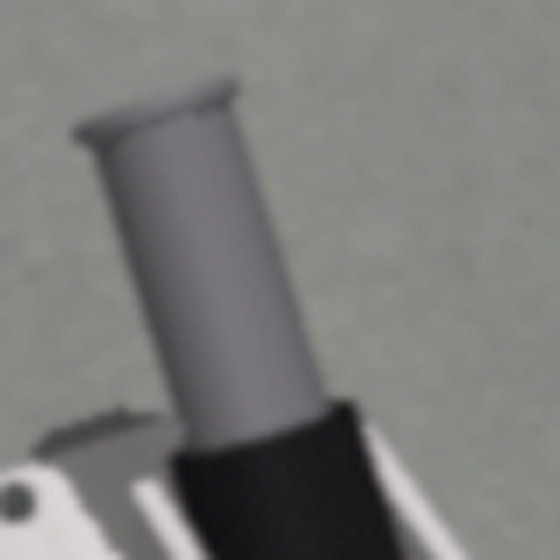

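View pics/s21.png

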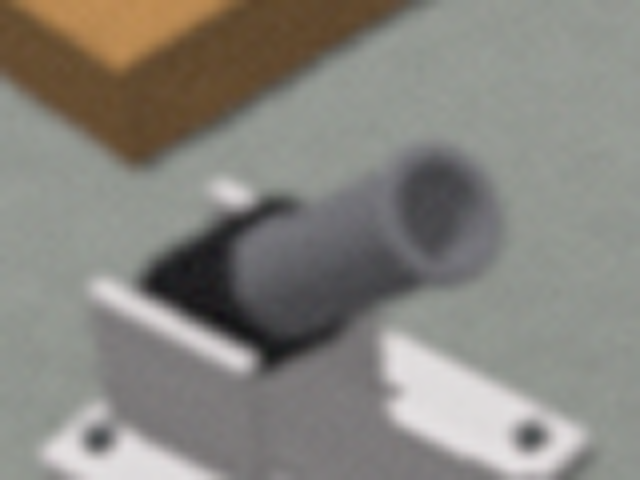

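```bash
python3 -m jog '[{"fingers":100,"offset":[-0.4,-5,3],"delta_rot":[0,0,0]},{"fingers":100,"offset":[-0.7,-10,5],"delta_rot":[0.08,0.02,0.02]},{"fingers":100,"offset":[-1,-15,5],"delta_rot":[0.16,0.036,0.044]},{"fingers":100,"offset":[-1.3,-20,5],"delta_rot":[0.25,0.055,0.07]},{"fingers":100,"offset":[-1.6,-25,5],"delta_rot":[0.36,0.08,0.1]}]'; python3 -m jog '[{"fingers":100,"offset":[-0.2,-5,0],"delta_rot":[0.09,0.02,0.025]},{"fingers":100,"offset":[-0.4,-10,0],"delta_rot":[0.18,0.04,0.05]},{"fingers":100,"offset":[-0.6,-15,0],"delta_rot":[0.27,0.06,0.075]}]'
python3 - <<'E'
from h import *
a=np.array([-.235,.705,.669]);a/=np.linalg.norm(a);d=np.array([-.211,.635,-.743]);h=np.array([.9487,.316,0])
m=np.array([.5106,-.1844,.1797])-.05*a;P=m-.045*a
go(d,h,P-.12*d);print(r.state()['joint_pos'].round(2))
E
```

```text
clock: 9.93
tool_pos: [0.5655, -0.1011, 0.2849]
tool_rot: [0.619, -0.467, 0.539, -0.33]
wrist_force: [1.5, 1.0, -0.6]
width: 0.0857
clock: 10.3
tool_pos: [0.5593, -0.2519, 0.2843]
tool_rot: [0.671, -0.409, 0.579, -0.217]
wrist_force: [1.4, 0.7, -0.0]
width: 0.0854
clock 10.3 off cm [-0.1  -7.57 -7.9 ] rot [0.0877 0.022  0.0183]
[ 0.6   0.75 -0.08  1.19 -0.36  1.7   0.87]
```

```bash
python3 -m jog '[{"fingers":100,"offset":[0,-4,-3],"delta_rot":[0.088,0.022,0.018]},{"fingers":100,"offset":[-0.1,-7.6,-7.9],"delta_rot":[0.088,0.022,0.018]},{"fingers":100,"offset":[-0.1,-7.6,-7.9],"delta_rot":[0.088,0.022,0.018]}]'
python3 - <<'E'
from h import *
a=np.array([-.235,.705,.669]);a/=np.linalg.norm(a);d=np.array([-.211,.635,-.743]);h=np.array([.9487,.316,0])
m=np.array([.5106,-.1844,.1797])-.05*a;P=m-.045*a
snap('wrist','wrist9');snap('side','side9')
go(d,h,P+.001*d);print(r.state()['joint_pos'].round(2))
E
```

```text
clock: 10.68
tool_pos: [0.5558, -0.3288, 0.1989]
tool_rot: [0.681, -0.386, 0.596, -0.181]
wrist_force: [-0.6, 0.4, 0.1]
width: 0.0855
clock 10.775 off cm [-2.58  7.51 -8.92] rot [ 0.0011 -0.0011  0.001 ]
[ 0.69  0.93 -0.08  1.05 -0.35  1.76  0.98]
```

View pics/wrist9.png

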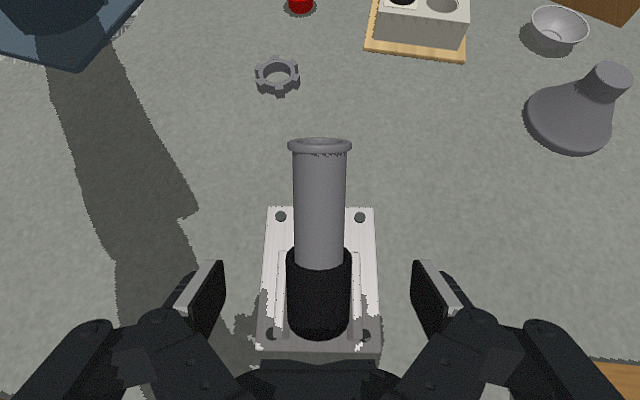

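View pics/side9.png

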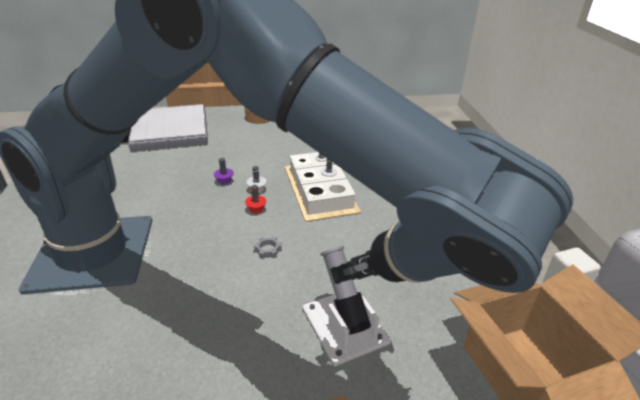

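The pipe is centred at column 319 and straight between the pads. Approaching.

```bash
python3 -m jog '[{"fingers":100,"offset":[-0.8,2.3,-2.7],"delta_rot":[0,0,0]},{"fingers":100,"offset":[-1.6,4.6,-5.4],"delta_rot":[0,0,0]},{"fingers":100,"offset":[-2.3,6.6,-7.8],"delta_rot":[0,0,0]},{"fingers":100,"offset":[-2.6,7.5,-8.9],"delta_rot":[0,0,0]},{"fingers":100,"offset":[-2.6,7.5,-8.9],"delta_rot":[0,0,0]}]'
python3 - <<'E'
from h import *
snap('wrist','wrist10')
a=np.array([-.235,.705,.669]);a/=np.linalg.norm(a);d=np.array([-.211,.635,-.743]);h=np.array([.9487,.316,0])
m=np.array([.5106,-.1844,.1797])-.05*a;P=m-.045*a
go(d,h,P+.001*d);print(r.state()['wrist_force'])
E
```

```text
clock: 11.4
tool_pos: [0.5332, -0.2502, 0.1174]
tool_rot: [0.684, -0.388, 0.591, -0.181]
wrist_force: [-0.4, -0.3, -0.0]
width: 0.0853
clock 11.45 off cm [-0.07  0.05 -0.22] rot [ 0.0037  0.0015 -0.0001]
[ 0.44762346 -0.23034707  0.2038247 ]
```

View pics/wrist10.png

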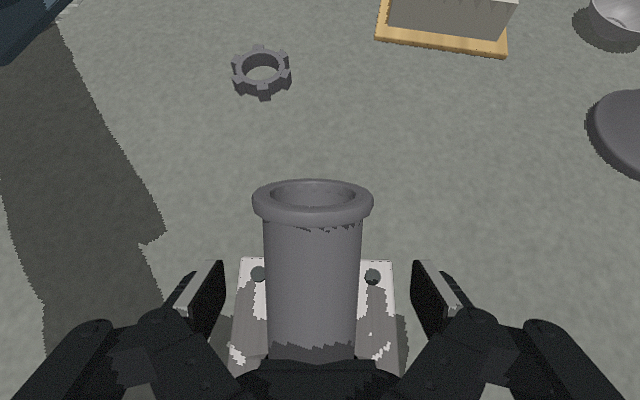

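Pipe axis at column 312, pad middle at 318: shift about 2 mm left, then close.

```bash
python3 -m jog '[{"fingers":100,"offset":[-0.2,-0.05,-0.1],"delta_rot":[0,0,0]},{"fingers":0,"offset":[-0.2,-0.05,-0.1],"delta_rot":[0,0,0]},{"fingers":0,"offset":[-0.2,-0.05,-0.1],"delta_rot":[0,0,0]},{"fingers":0,"offset":[-0.2,-0.05,-0.1],"delta_rot":[0,0,0]},{"fingers":0,"offset":[-0.2,-0.05,-0.1],"delta_rot":[0,0,0]}]' 70;python3 -m jog '[{"fingers":0,"offset":[0,0,0],"delta_rot":[0,0,0]},{"fingers":0,"offset":[0,0,0],"delta_rot":[0,0,0]}]'
```

```text
clock: 12.08
tool_pos: [0.5307, -0.2518, 0.1156]
tool_rot: [0.683, -0.388, 0.591, -0.182]
wrist_force: [-0.5, -1.7, 3.9]
width: 0.0384
clock: 12.32
tool_pos: [0.5307, -0.2518, 0.1155]
tool_rot: [0.683, -0.388, 0.591, -0.182]
wrist_force: [0.4, -4.0, 4.8]
width: 0.0386
```

```bash
python3 -m jog '[{"fingers":0,"offset":[-0.23,0.69,0.68],"delta_rot":[0,0,0]},{"fingers":0,"offset":[-0.46,1.38,1.36],"delta_rot":[0,0,0]},{"fingers":0,"offset":[-0.7,2.1,2.05],"delta_rot":[0,0,0]},{"fingers":0,"offset":[-0.7,2.1,2.05],"delta_rot":[0,0,0]}]'
```

```text
clock: 12.82
tool_pos: [0.5236, -0.2294, 0.1367]
tool_rot: [0.684, -0.388, 0.591, -0.181]
wrist_force: [0.4, -0.1, -0.4]
width: 0.0388
```

```bash
python3 -m jog '[{"fingers":0,"offset":[-0.35,1.05,1.03],"delta_rot":[0,0,0]},{"fingers":0,"offset":[-0.7,2.1,2.05],"delta_rot":[0,0,0]},{"fingers":0,"offset":[-1.05,3.15,3.1],"delta_rot":[0,0,0]},{"fingers":0,"offset":[-1.4,4.2,4.1],"delta_rot":[0,0,0]},{"fingers":0,"offset":[-1.8,5.4,5.3],"delta_rot":[0,0,0]}]';python3 -m jog '[{"fingers":0,"offset":[-0.3,1.2,2.2],"delta_rot":[0,0,0]},{"fingers":0,"offset":[-0.3,1.8,4.5],"delta_rot":[0,0,0]},{"fingers":0,"offset":[-0.3,1.8,7],"delta_rot":[0,0,0]},{"fingers":0,"offset":[-0.3,1.8,7],"delta_rot":[0,0,0]}]'
python3 - <<'E'
from h import *
a=np.array([-.235,.705,.669]);a/=np.linalg.norm(a);d=np.array([-.211,.635,-.743]);h=np.array([.9487,.316,0])
snap('wrist','wrist11');im,c=snap('scene','scene11');snap('side','side11')
cv2.imwrite('pics/s22.png',cv2.resize(im[30:210,170:410],None,fx=3.3,fy=3.3,interpolation=cv2.INTER_CUBIC)[:,:,::-1])
go([0,0,-1],h,[.51,-.15,.3])
E
```

```text
clock: 13.45
tool_pos: [0.5052, -0.1756, 0.1896]
tool_rot: [0.683, -0.388, 0.592, -0.181]
wrist_force: [-0.2, -0.3, -1.0]
width: 0.0384
clock: 13.95
tool_pos: [0.5034, -0.1587, 0.2613]
tool_rot: [0.684, -0.388, 0.59, -0.183]
wrist_force: [-0.4, -1.1, -2.5]
width: 0.0388
clock 14.1 off cm [0.76 0.85 4.15] rot [-0.6931 -0.2315  0.0012]
```

View pics/s22.png

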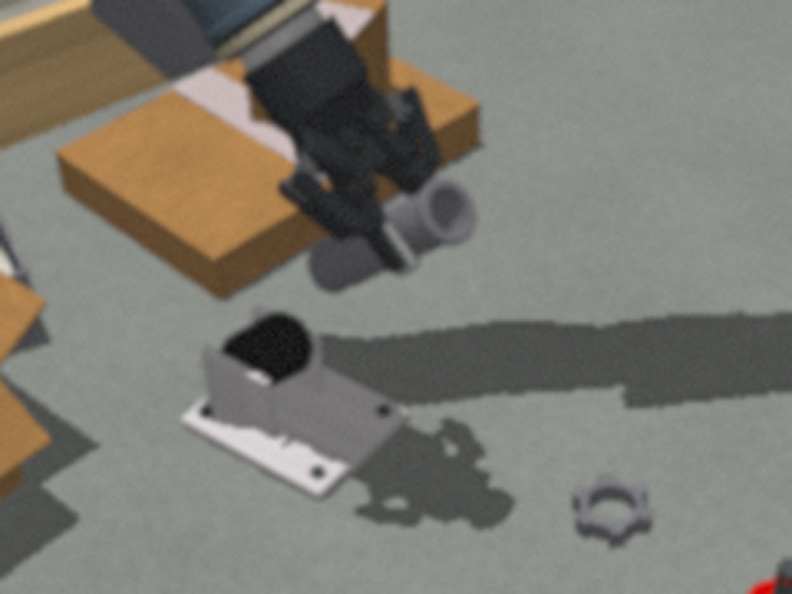

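View pics/wrist11.png

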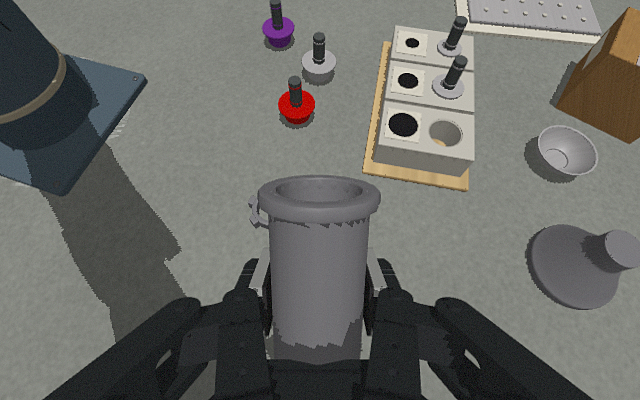

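The pipe is free of the socket and the gauge stands undisturbed in its slot. Raising it and turning it level.

```bash
python3 -m jog '[{"fingers":0,"offset":[0.1,0.1,1.5],"delta_rot":[-0.12,-0.04,0]},{"fingers":0,"offset":[0.2,0.2,3],"delta_rot":[-0.27,-0.09,0]},{"fingers":0,"offset":[0.4,0.4,4],"delta_rot":[-0.42,-0.14,0]},{"fingers":0,"offset":[0.6,0.6,4],"delta_rot":[-0.57,-0.19,0]},{"fingers":0,"offset":[0.7,0.8,4],"delta_rot":[-0.693,-0.2315,0]}]';python3 -m jog '[{"fingers":0,"offset":[0,0,0],"delta_rot":[0,0,0]},{"fingers":0,"offset":[0,0,0],"delta_rot":[0,0,0]},{"fingers":0,"offset":[0,0,0],"delta_rot":[0,0,0]}]'
python3 - <<'E'
from h import *
h=np.array([.9487,.316,0])
im,c=snap('scene','scene12');a=cv2.resize(im[30:210,170:410],None,fx=3.3,fy=3.3,interpolation=cv2.INTER_CUBIC);
im,c=snap('side','side12');b=cv2.resize(im[150:350,230:430],None,fx=3,fy=3,interpolation=cv2.INTER_CUBIC);
cv2.imwrite('pics/s23.png',a[:,:,::-1]);cv2.imwrite('pics/s24.png',b[:,:,::-1]);snap('wrist','wrist12')
go([0,0,-1],h,[.51,-.15,.3])
E
```

```text
clock: 14.72
tool_pos: [0.5095, -0.1499, 0.2987]
tool_rot: [-0.573, 0.574, -0.412, 0.415]
wrist_force: [-0.8, 0.3, -2.3]
width: 0.039
clock: 15.1
tool_pos: [0.5094, -0.1519, 0.2981]
tool_rot: [0.573, -0.573, 0.415, -0.414]
wrist_force: [-0.1, 1.0, -1.5]
width: 0.0387
clock 15.25 off cm [0.05 0.15 0.17] rot [-0.0009 -0.0005  0.0026]
```

View pics/s23.png

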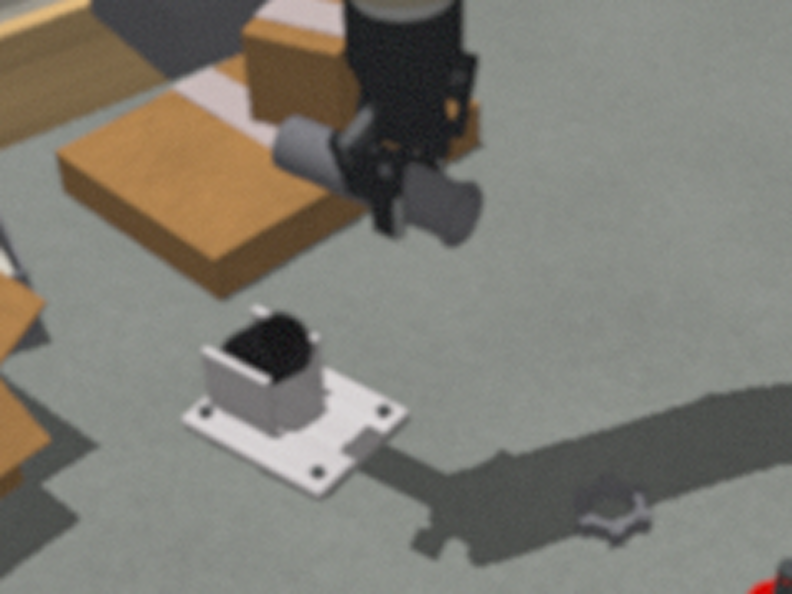

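View pics/s24.png

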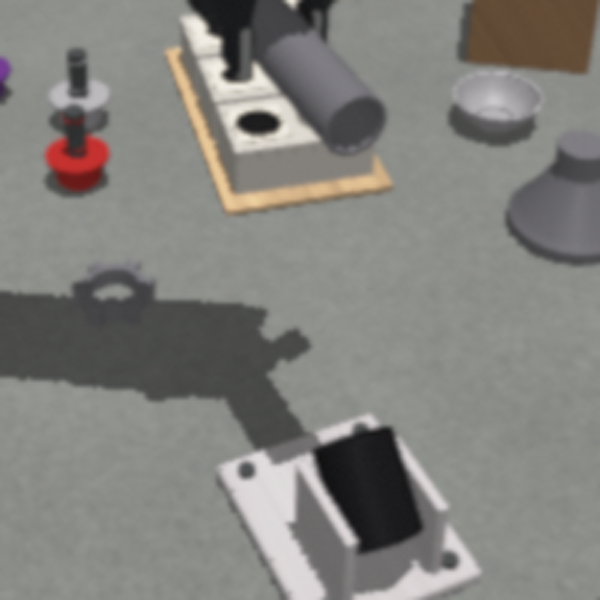

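View pics/wrist12.png

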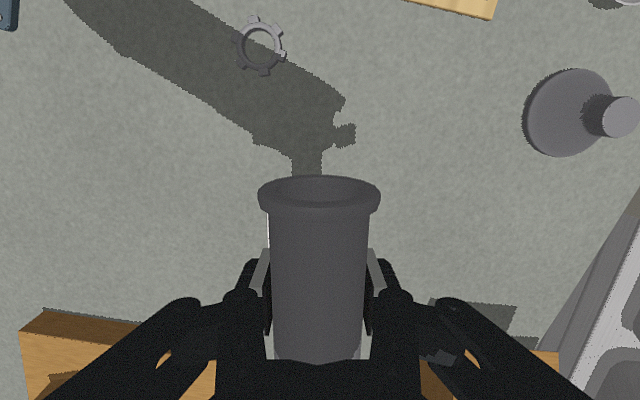

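Run:
```python
from h import *
im,s=load('scene12');a=cv2.resize(im[55:110,245:325],None,fx=9,fy=9,interpolation=cv2.INTER_CUBIC)
im,c=load('side12');b=cv2.resize(im[145:205,300:370],None,fx=9,fy=9,interpolation=cv2.INTER_CUBIC)
a=np.clip(a*1.8,0,255);b=np.clip(b*1.8,0,255)
cv2.imwrite('pics/s25.png',a[:,:,::-1]);cv2.imwrite('pics/s26.png',b[:,:,::-1])
P=np.array([.5094,-.152,.297]);u=np.array([-.316,.949,0])
print((proj(s,[P+.045*u,P-.105*u])-[245,55])*9+4,(proj(c,[P+.045*u,P-.105*u])-[300,145])*9+4)
```

```text
[[591.30286051 372.41531282]
 [107.58841008 171.73075105]] [[101.74306593  68.59113721]
 [448.6415323  434.26908063]][ WARN:0@0.658] global loadsave.cpp:1063 imwrite_ Unsupported depth image for selected encoder is fallbacked to CV_8U.
```

View pics/s25.png

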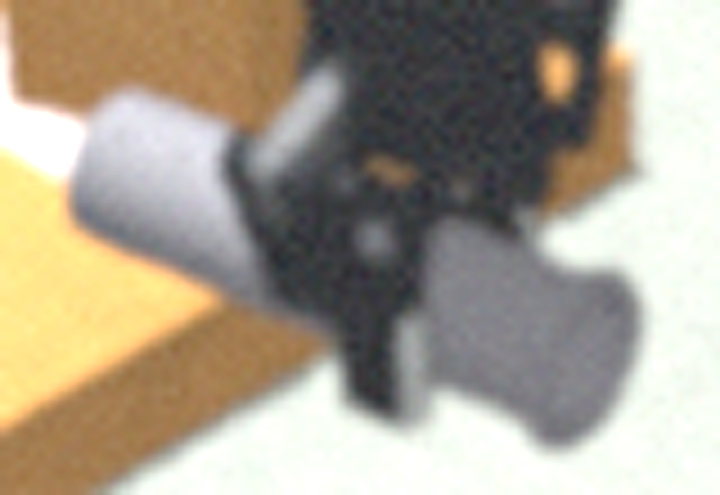

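View pics/s26.png

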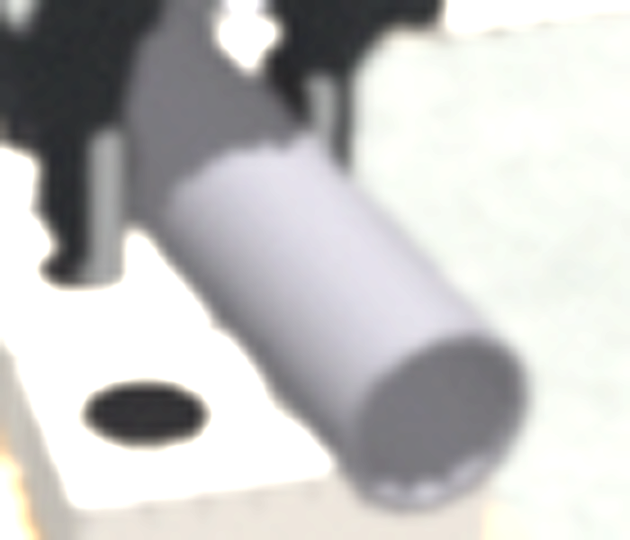

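```bash
cat > ax.py <<'E'
from h import *
from scipy.ndimage import map_coordinates as mc
def edge(im,c,p,q,n=25,w=3.5):
    g=cv2.GaussianBlur(im,(0,0),.7).astype(float)
    p=np.array(p,float);q=np.array(q,float);t=(q-p)/np.linalg.norm(q-p);nn=np.array([-t[1],t[0]])
    s=np.arange(-w,w+.01,.1);out=[]
    for f in np.linspace(0,1,n):
        x=p+f*(q-p)+s[:,None]*nn
        v=np.stack([mc(g[:,:,k],[x[:,1],x[:,0]],order=1) for k in range(3)],1)
        d=np.linalg.norm(np.gradient(v,axis=0),axis=1);out.append(x[d.argmax()])
    out=np.array(out)
    l=cv2.fitLine(out.astype(np.float32),cv2.DIST_HUBER,0,.01,.01).ravel()
    res=(out-l[2:])@np.array([-l[1],l[0]]);print('edge',out[0].round(1),out[-1].round(1),'med res',np.median(abs(res)).round(2))
    a=l[2:]+l[:2]*((p-l[2:])@l[:2]);b=l[2:]+l[:2]*((q-l[2:])@l[:2])
    N=np.cross(ray(c,a)[1],ray(c,b)[1]);return N/np.linalg.norm(N)
E
python3 - <<'E'
from ax import *
im,c=load('side12');f=lambda x,y:[300+(x+.5)/9-.5,145+(y+.5)/9-.5]
n1=edge(im,c,f(350,175),f(480,312));n2=edge(im,c,f(190,285),f(325,440))
ims,s=load('scene12');g=lambda x,y:[245+(x+.5)/9-.5,55+(y+.5)/9-.5]
m1=edge(ims,s,g(150,92),g(225,125));m2=edge(ims,s,g(95,220),g(250,292))
ns=n1+n2; nc=m1+m2
d=np.cross(ns,nc);d/=np.linalg.norm(d);d*=np.sign(d[1]);print('both',d,'tilt deg',np.degrees(np.arcsin(d[2])))
d=np.cross(n1,n2);d/=np.linalg.norm(d);d*=np.sign(d[1]);print('side only',d,np.degrees(np.arcsin(d[2])))
u=np.array([-.316,.949,0])
for n in(ns,nc): n=n/np.linalg.norm(n); print('tilt given yaw u:',np.degrees(np.arctan(-(n@u)/n[2])))
E
```

```text
edge [339.9 162.6] [350.9 181.1] med res 0.18
edge [320.1 176.7] [334.9 194.1] med res 0.2
edge [261.1  65.1] [269.4  68.9] med res 0.16
edge [254.2  80.9] [273.7  84.1] med res 0.15
both [-0.28409109  0.95804151  0.0380619 ] tilt deg 2.1813130363892683
side only [-0.46850071  0.80627266  0.36115299] 21.171022259231076
tilt given yaw u: 4.990751142022594
tilt given yaw u: 0.44556320791071685
```

Run:
```python
from h import *
im,_=load('side12');im2,_=load('scene12')
def ov(im,x0,y0,w,hh,k,f):
    a=np.clip(im[y0:y0+hh,x0:x0+w]*1.5,0,255).astype(np.uint8);a=cv2.resize(a,None,fx=k,fy=k,interpolation=cv2.INTER_NEAREST)
    for i in range(0,w,10): cv2.line(a,(i*k,0),(i*k,hh*k),(255,255,0),1);cv2.putText(a,str(x0+i),(i*k,10),0,.35,(255,0,0),1)
    for i in range(0,hh,10): cv2.line(a,(0,i*k),(w*k,i*k),(255,255,0),1);cv2.putText(a,str(y0+i),(0,i*k+10),0,.35,(255,0,0),1)
    cv2.imwrite('pics/'+f+'.png',a[:,:,::-1])
ov(im,300,140,70,65,9,'s27');ov(im2,245,55,80,60,9,'s28')
```

```text
(no output)
```

View pics/s27.png

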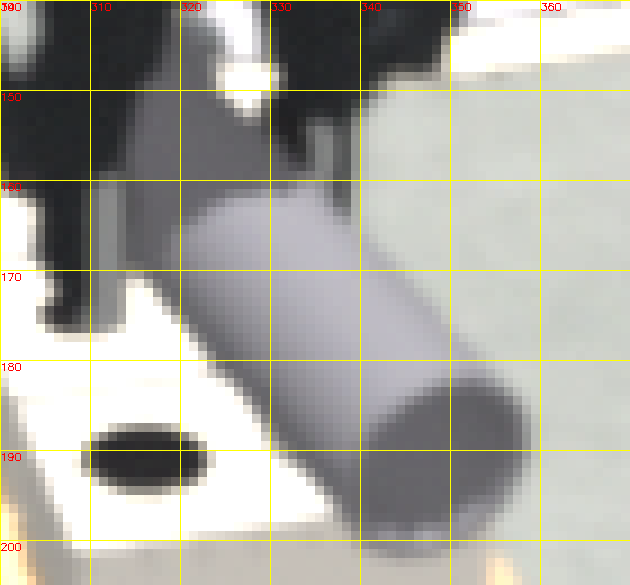

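View pics/s28.png

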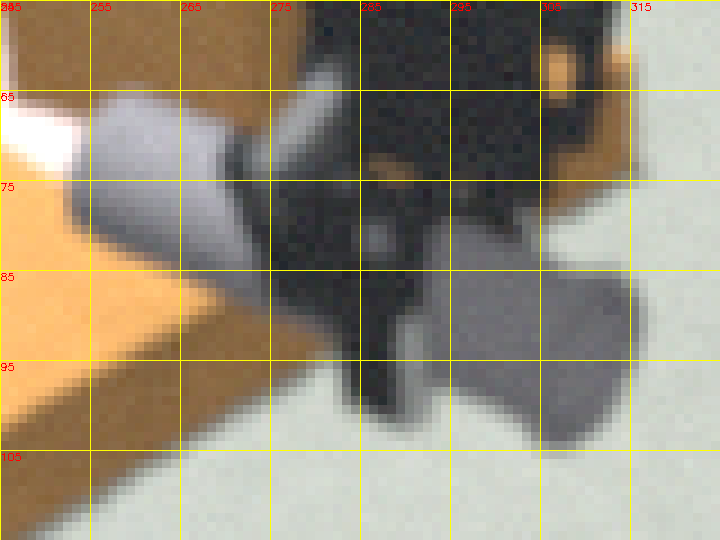

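Run:
```python
from ax import *
im,c=load('side12');ims,s=load('scene12')
n1=edge(im,c,[341.5,166.5],[350.5,177],w=1.8);n2=edge(im,c,[317,170.5],[334,192.5],w=1.8)
m1=edge(ims,s,[260.5,65],[268.5,68.6],w=1.8);m2=edge(ims,s,[256,80.7],[270.5,87.5],w=1.8)
u=np.array([-.316,.949,0])
ns=n1+n2*np.sign(n1@n2); nc=m1+m2*np.sign(m1@m2)
d=np.cross(ns,nc);d/=np.linalg.norm(d);d*=np.sign(d[1]);print('both',d,'tilt deg',np.degrees(np.arcsin(d[2])))
for n in(n1,n2,ns,m1,m2,nc): n=n/np.linalg.norm(n); print('tilt given yaw u:',np.degrees(np.arctan(-(n@u)/n[2])))
```

```text
edge [341.9 166.2] [350.6 176.9] med res 0.17
edge [316.1 171.2] [333.4 192.9] med res 0.19
edge [260.5  64.9] [268.8  67.9] med res 0.14
edge [255.8  81.2] [270.3  87.9] med res 0.17
both [-0.28422393  0.95854635  0.02014069] tilt deg 1.1540547562181778
tilt given yaw u: 3.9525196996758636
tilt given yaw u: 3.8537718653753332
tilt given yaw u: 3.9056206916076186
tilt given yaw u: 0.5573196369040814
tilt given yaw u: -1.8520008814059814
tilt given yaw u: -0.6144836672204336
```

The measurements of the remaining tilt disagree (side about +4 deg, foreshortened; scene about -0.6 deg). I'll turn the pipe broadside to the side camera to get a long baseline.

```bash
python3 -c "
from rig import r
print(r.state()['joint_pos'].round(2))"; python3 -m jog '[{"fingers":0,"offset":[0,0,0],"delta_rot":[0,0,0.15]},{"fingers":0,"offset":[0,0,0],"delta_rot":[0,0,0.33]},{"fingers":0,"offset":[0,0,0],"delta_rot":[0,0,0.51]},{"fingers":0,"offset":[0,0,0],"delta_rot":[0,0,0.69]},{"fingers":0,"offset":[0,0,0],"delta_rot":[0,0,0.87]}]'; python3 -m jog '[{"fingers":0,"offset":[0,0,0],"delta_rot":[0,0,0.12]},{"fingers":0,"offset":[0,0,0],"delta_rot":[0,0,0.24]},{"fingers":0,"offset":[0,0,0],"delta_rot":[0,0,0.3]},{"fingers":0,"offset":[0,0,0],"delta_rot":[0,0,0.3]},{"fingers":0,"offset":[0,0,0],"delta_rot":[0,0,0.3]}]'
python3 - <<'E'
from h import *
im,_=snap('side','side13');im2,_=snap('scene','scene13');st=r.state();M=Ro.from_quat(st['tool_rot'],scalar_first=True).as_matrix();print(st['tool_pos'],M.round(3),st['joint_pos'].round(2))
cv2.imwrite('pics/s29.png',cv2.resize(im[90:240,230:430],None,fx=4,fy=4)[:,:,::-1])
cv2.imwrite('pics/s30.png',cv2.resize(im2[30:150,220:380],None,fx=5,fy=5)[:,:,::-1])
E
```

```text
[ 0.21  0.32 -0.01  1.75  0.    1.08  0.52]
clock: 15.88
tool_pos: [0.5095, -0.1511, 0.2986]
tool_rot: [0.695, -0.694, 0.132, -0.132]
wrist_force: [0.4, -0.2, -1.1]
width: 0.0386
clock: 16.5
tool_pos: [0.5096, -0.1508, 0.2987]
tool_rot: [0.707, -0.706, 0.029, -0.029]
wrist_force: [-0.2, 0.9, -2.0]
width: 0.0389
[ 0.50958516 -0.15063511  0.29872547] [[ 0.997 -0.     0.081]
 [-0.081  0.001  0.997]
 [-0.    -1.     0.001]] [ 0.39  0.33 -0.26  1.74  0.09  1.09  1.59]
```

View pics/s29.png

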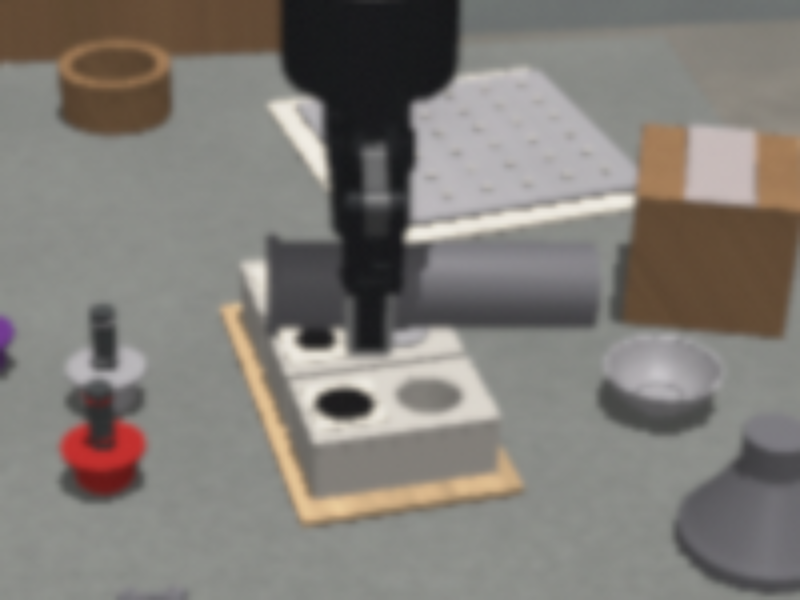

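View pics/s30.png

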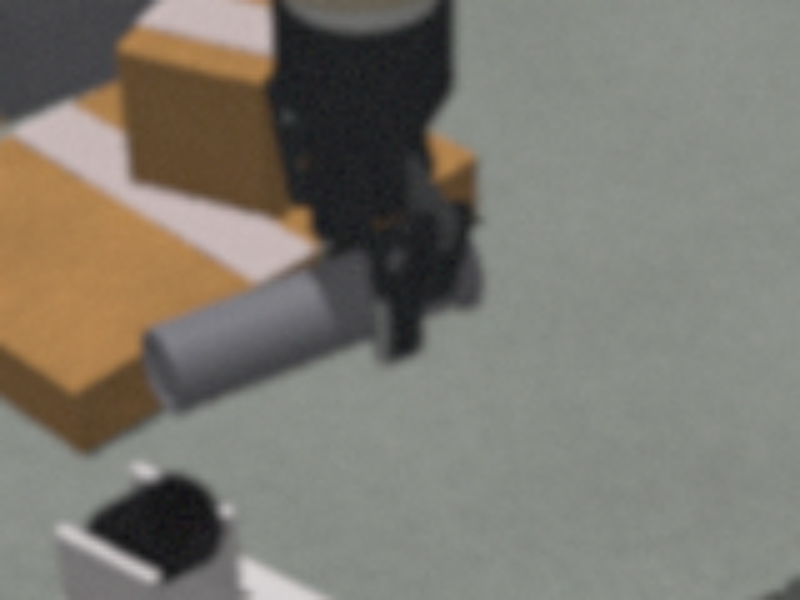

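Run:
```python
from ax import *
im,c=load('side13');ims,s=load('scene13')
n1=edge(im,c,[336,150.2],[376,150.8],w=2);n2=edge(im,c,[336,171.8],[376,171],w=2)
n3=edge(im,c,[301.5,150],[313,150],w=2)
n4=edge(im,c,[301,150],[377,150.6],w=1.5,n=60)
m1=edge(ims,s,[253,95.5],[280,86],w=2);m2=edge(ims,s,[258,111.5],[290,99.5],w=2)
u=np.array([-.997,.081,0])
ns=n1+n2*np.sign(n1@n2); nc=m1+m2*np.sign(m1@m2)
d=np.cross(ns,nc);d/=np.linalg.norm(d);d*=-np.sign(d[0]);print('both',d,'tilt deg',np.degrees(np.arcsin(d[2])))
for n in(n1,n2,ns,n4,m1,m2,nc): n=n/np.linalg.norm(n); print('tilt given yaw u:',np.degrees(np.arctan(-(n@u)/n[2])))
```

```text
edge [336.  149.9] [376.  149.9] med res 0.15
edge [336.  171.9] [376.  171.1] med res 0.35
edge [301.5 149.2] [313.  150.2] med res 0.29
edge [301.  149.1] [377.  149.9] med res 0.3
edge [252.4  93.9] [279.3  84.1] med res 0.0
edge [258.  111.6] [289.8  98.9] med res 0.16
both [-0.99373332  0.11018546  0.01879482] tilt deg 1.0769271832700258
tilt given yaw u: 2.7740162520696034
tilt given yaw u: 1.3348002292882042
tilt given yaw u: 2.0654256188761244
tilt given yaw u: 1.0139954428743208
tilt given yaw u: -1.3161634071444088
tilt given yaw u: 0.648513864567129
tilt given yaw u: -0.3536145312543349
```

```bash
python3 -m jog '[{"fingers":0,"offset":[0,0,0],"delta_rot":[0,-0.02,0]},{"fingers":0,"offset":[0,0,0],"delta_rot":[0,-0.02,0]},{"fingers":0,"offset":[0,0,0],"delta_rot":[0,-0.02,0]},{"fingers":0,"offset":[0,0,0],"delta_rot":[0,-0.02,0]}]'
python3 - <<'E'
from ax import *
im,c=snap('side','side14');ims,s=snap('scene','scene14')
n1=edge(im,c,[336,149.9],[376,149.9],w=2);n2=edge(im,c,[336,172.5],[376,171.6],w=2)
m1=edge(ims,s,[253,95],[280,85],w=2);m2=edge(ims,s,[258,111.6],[290,99],w=2)
u=np.array([-.997,.081,0])
ns=n1+n2*np.sign(n1@n2); nc=m1+m2*np.sign(m1@m2)
for k in (nc,m2):
  d=np.cross(ns,k);d/=np.linalg.norm(d);d*=-np.sign(d[0]);print('both',d,'tilt deg',np.degrees(np.arcsin(d[2])))
for n in(n1,n2,ns,m1,m2,nc): n=n/np.linalg.norm(n); print('tilt given yaw u:',np.degrees(np.arctan(-(n@u)/n[2])))
def ov(im,x0,y0,w,hh,k,f):
    a=np.clip(im[y0:y0+hh,x0:x0+w]*1.5,0,255).astype(np.uint8);a=cv2.resize(a,None,fx=k,fy=k,interpolation=cv2.INTER_NEAREST)
    for i in range(0,w,10): cv2.line(a,(i*k,0),(i*k,hh*k),(255,255,0),1);cv2.putText(a,str(x0+i),(i*k,10),0,.35,(255,0,0),1)
    for i in range(0,hh,10): cv2.line(a,(0,i*k),(w*k,i*k),(255,255,0),1);cv2.putText(a,str(y0+i),(0,i*k+10),0,.35,(255,0,0),1)
    cv2.imwrite('pics/'+f+'.png',a[:,:,::-1])
ov(im,290,135,100,50,8,'s31');ov(ims,240,70,80,50,8,'s32')
E
```

```text
clock: 17.1
tool_pos: [0.5097, -0.1505, 0.2988]
tool_rot: [0.707, -0.706, 0.021, -0.035]
wrist_force: [0.4, -0.0, -2.1]
width: 0.0389
edge [336.  149.1] [376.  148.1] med res 0.11
edge [336.  171.8] [376.  170.3] med res 0.35
edge [252.3  93.1] [280.   84.9] med res 0.11
edge [257.7 110.9] [290.   98.9] med res 0.08
both [-0.99581278  0.09135422  0.00336375] tilt deg 0.19272893823517193
both [-0.99498527  0.10000614 -0.00175409] tilt deg -0.1005021199330976
tilt given yaw u: 1.1796210499469073
tilt given yaw u: -0.11088930540939367
tilt given yaw u: 0.5442817376400604
tilt given yaw u: 0.4122387193142972
tilt given yaw u: -1.0592559097353575
tilt given yaw u: -0.31404217210546215
```

View pics/s31.png

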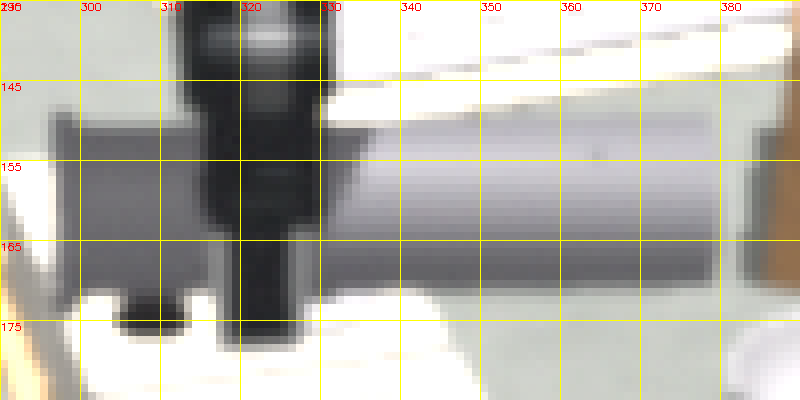

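View pics/s32.png

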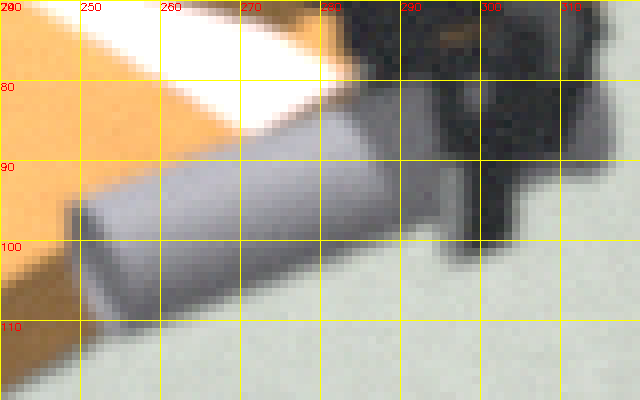

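The two views together now put the pipe within about half a degree of level. Final check that everything is still, plus a wide look.

```bash
python3 -m jog '[{"fingers":0,"offset":[0,0,0],"delta_rot":[0,0,0]},{"fingers":0,"offset":[0,0,0],"delta_rot":[0,0,0]},{"fingers":0,"offset":[0,0,0],"delta_rot":[0,0,0]},{"fingers":0,"offset":[0,0,0],"delta_rot":[0,0,0]},{"fingers":0,"offset":[0,0,0],"delta_rot":[0,0,0]}]'
python3 - <<'E'
from h import *
snap('scene','scene15');s=r.state();print(abs(s['joint_velocities']).max(),s['width'])
E
```

```text
clock: 17.82
tool_pos: [0.5096, -0.1505, 0.2988]
tool_rot: [0.707, -0.706, 0.021, -0.035]
wrist_force: [0.3, 0.5, -1.1]
width: 0.0384
0.0023363600465973896 0.03878429528099271
```

View pics/scene15.png

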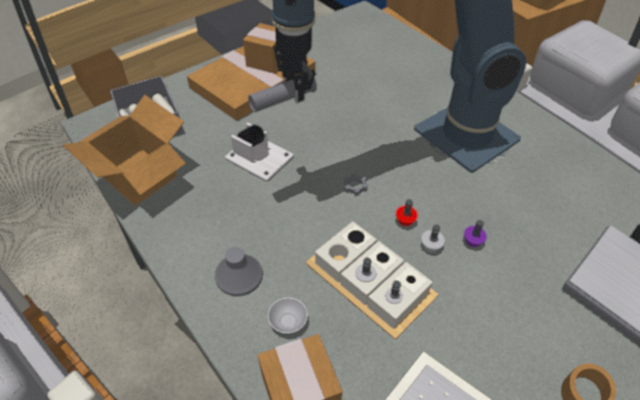

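Gauge in the middle slot at (367,268), other parts where they were, pipe held at (280,93). Handing in.

```bash
python3 -c "
from rig import r
print(r.sign_off())"
```

```text
the job is handed in; nothing more can be done
None
```

The plug gauge is back in its own slot and let go. The pipe is out of its holder and held level, its middle about 30 cm above the table. I handed the job in at about 18 s of the 64 s.

- **Gauge:** it stands in the slot with the 30 mm disc. Two-view triangulation puts its top at 104 mm, the same as the small gauge beside it (103 mm nominal for a seated gauge). The two rays missed each other by 1.8 mm.
- **Pipe:** I measured about 1° of mouth-up tilt and turned it out. The two views combined then gave -0.1° to +0.2°. Single edges disagreed, from -1.1° to +1.2°, and I trusted the combined figure.
- **Stillness:** the last reading showed joint speeds of 0.002 rad/s or less, the gripper holding at 38.8 mm opening, and about 1 N at the wrist.
- **Other parts:** the last scene picture shows the other gauges, look-alikes, nut, funnel and strainer where they were, judged by eye.

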